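Turn up the tub and unload the book-sample clamp

TASK

Turn the upside-down blue tub over so that it stands mouth-up on its foil mat and let go of it. Then lift the red hold-down bar of the clamp to about upright, slide each book sample out from under the rear ledge and put them all in the tub, and finally lower the bar fully down again. Leave the other things on the bench where they are.

Things in the scene. Friction and masses are not known exactly. Their poses are not given: they have to be found in the camera images.
- clamp: Ageing clamp, fixed: aluminium bed 200 (x) x 260 (y) x 6 mm; origin at the centre of its underside on the bench, +x to its rear, z up. Samples lie flat on the bed in lanes at y about -75, 0 and 75 mm, long side along x, centred near x = -10 mm, rear ends under the ledge (see clamp_ledge).
- clamp_ledge (a point): Front lower edge, mid-width, of the fixed dark steel ledge: at clamp x = -2 mm, 20.5 mm above the bench. The ledge spans y -100 to 100 mm, x -2 to 25 mm, top 25.5 mm above the bench, closed by a back stop from x = 17 mm. With the bar up a sample must slide forward (to -x) 18 mm or more before it can be lifted.
- bar (a joint): Red hold-down bar, a frame hinged across the clamp's rear: 0 rad = down (its lip, at clamp x -42 to -38 mm and down to 10 mm above the bench, keeps the samples from sliding out), 1.57 = straight up, 1.8 = end stop. Stays at any angle; 1 to 4 N at the rod moves it. Side arms at clamp y -108 and 108 mm, cross-bar 111 to 127 mm from the hinge.
- bar_rod (a point): Middle of the bar's black round grip rod: 12 mm diameter, along the clamp's y, 80 mm free between two stubs, 170 mm from the hinge axis, in front of the cross-bar with a clear gap of 37 mm. At bar = 0 it is at clamp x = -85 mm, 32 mm above the bench. Can be pinched from above at any bar angle; it turns between the fingers.
- bar_hinge (a point): Point on the bar's hinge axis (at clamp x = +85 mm, y = 0, 32 mm above the bench); the axis runs along the clamp's y.
- mat: Foil mat, fixed, 240 (x) x 220 (y) x 3 mm; origin at the centre of its underside on the bench; its top is 3 mm above the bench.
- tub: Blue open rectangular tub, loose, 150 g, 124 (x) x 66 (y) x 40 (z) mm outside, walls and base 3.5 mm, inside 117 x 59 x 36.5 mm. Origin at the centre of its MOUTH plane; its z axis points from the mouth to the base: z up means mouth-down (the start), z down means mouth-up (wanted). The base's outer face is at z = 40 mm. Stands stably on its 66 x 40 mm end as well.
- tub_mid (a point): Centre of the tub's outer box (tub z = 20 mm).
- block0_mid (a point): Centre of a dark brown book sample: rigid block 48 (x) x 22 (y) x 12 (z) mm, 30 g, paper core between dark brown covers, axes along its edges. May be absent (None); 2 or 3 of the three samples are present.
- block1_mid (a point): Centre of a green book sample: rigid block 48 (x) x 22 (y) x 12 (z) mm, 30 g, paper core between green covers, axes along its edges. May be absent (None); 2 or 3 of the three samples are present.
- block2_mid (a point): Centre of a red book sample: rigid block 48 (x) x 22 (y) x 12 (z) mm, 30 g, paper core between red covers, axes along its edges. May be absent (None); 2 or 3 of the three samples are present.
- beaker: Bystander: glass beaker, 76 mm wide, 100 mm high, origin under its centre. Leave alone.
- jar: Bystander: amber jar, 56 mm wide, 85 mm high, origin under its centre. Leave alone.
- book: Bystander: old book 110 x 160 x 32 mm lying flat, origin under its centre. Leave alone.
- foam: Bystander: black foam block 70 x 150 x 30 mm, origin under its centre. Leave alone.
- weight: Bystander: brass weight, 48 mm wide, 62 mm high, origin under its centre. Leave alone.
- folder: Bystander: white bone folder 150 x 18 x 6 mm lying on the bench between clamp and mat, origin under its centre. Leave alone.
- block0: The same sample as point block0_mid; origin at the centre of its 48 x 22 mm underside, 6 mm below block0_mid.
- block1: The same sample as point block1_mid; origin at the centre of its 48 x 22 mm underside, 6 mm below block1_mid.
- block2: The same sample as point block2_mid; origin at the centre of its 48 x 22 mm underside, 6 mm below block2_mid.
Mind the look-alikes: they are no part of the job. There is more than one size of the tub; the one meant has the size given above.

How it is judged (in metres and radians):
On the way, in this order (a step that is already met when the one before it is completed fails the run):
1. the tub stands mouth-up on the foil mat, let go (angle between tub's own z axis and vertical above 3.02 rad and x of tub_mid in the frame of mat between -0.09 and 0.09 m and y of tub_mid in the frame of mat between -0.09 and 0.09 m and height (world z) of tub_mid below 0.03 m and contact force between the fingers and tub below 0.1 N and linear speed of tub below 0.03 m/s), for 0.3 s.
2. the hold-down bar is lifted to about upright (1.3 rad or more) (value of joint bar above 1.3 rad), for 0.2 s.
3. all samples that are present lie in the tub (x of block0_mid in the frame of tub between -0.062 and 0.062 m and y of block0_mid in the frame of tub between -0.033 and 0.033 m and z of block0_mid in the frame of tub between -0.002 and 0.038 m and x of block1_mid in the frame of tub between -0.062 and 0.062 m and y of block1_mid in the frame of tub between -0.033 and 0.033 m and z of block1_mid in the frame of tub between -0.002 and 0.038 m and x of block2_mid in the frame of tub between -0.062 and 0.062 m and y of block2_mid in the frame of tub between -0.033 and 0.033 m and z of block2_mid in the frame of tub between -0.002 and 0.038 m), for 0.2 s.
At the end, for the whole second after the job is handed in: The tub stands mouth-up (within about 7 degrees) on the foil mat, its centre within 90 mm of the mat's centre along each of the mat's sides; every sample present lies inside the tub (centre within its walls and below its rim), at rest; the bar is down (below 0.06 rad) (all of step 1 and all of step 3 and value of joint bar below 0.06 rad and linear speed of each of block0, block1, block2 below 0.03 m/s); the robot touches nothing.
It fails at once if a bystander (beaker, jar, book, foam, weight or bone folder) is moved by more than 40 mm (distance of any of beaker, jar, book, foam, weight, folder from where it was at the start of the episode above 0.04 m).
Of block0, block1, block2 only 2 to 3 are there at a start; the rules pass over those that are not, and their reading is None.
At some moment in a run one of tub may be knocked a few centimetres aside while the robot is not near it.
Once in a run the grip may slacken for a moment while it holds something.
It also fails if it takes over 208 s, if anything falls off the work surface, if the arm or the gripper's body presses on something with over 40 N, if the wrist force passes 120 N, or if a joint passes its speed limit or range.

ROBOT

A 6-joint arm with a two-finger parallel gripper is mounted at the origin on the work surface. World frame = base frame: x ahead of the robot, y to its left, z up, the work surface at z = 0. Lengths are in m, angles in degrees, forces in N, time in s.
With the tool pointing down it reaches from about 0.3 to 0.75 m from the base axis. Payload 8.5 kg.
Tool frame: the origin (TCP) lies midway between the tips of the shut fingers; the grasp point (between the pads) lies 19 mm behind it (env.grip_point_offset is the distance from the TCP to the grasp point, in m); z points along the fingers, y is the direction in which the jaws open and shut (so a half turn about z gives the same grasp; the last joint's range is limited). The gripper opens to 88 mm and grips with 3 to 60 N. Pads are 18 mm wide; open, the fingers measure 123 mm over their backs; the gripper's body (75 mm by 187 mm) begins 45 mm behind the grasp point.
Start: joints at [-89.169, 21.807, 74.336, -0, 83.858, -12.336], TCP at [0.125, -0.536, 0.239] pointing down, gripper open.
Joint ranges: [-178.18, 178.18], [-50.72, 133.34], [12.68, 142.11], [-81.47, 261.47], [9.98, 163.14], [-165.26, 165.26]. Speed limits (degrees/s): [136.94, 136.94, 180, 180, 180, 180].

INTERFACE

Orientations are given as [roll, pitch, yaw] about the fixed x, y, z axes, in that order (R = Rz(yaw) Ry(pitch) Rx(roll)).
In Python, from bench import env, viewer, order gives the robot as it stands.
- The arm moves only by the tool step_arm, never from a script. Its argument "series" is one flat list of numbers, 7 for each row, row after row: the gripper command: -1 is shut, 1 is fully open, values between are in proportion, then the shift along the world's x, y, z in mm, then the turn, a rotation vector about the world's x, y, z in degrees. In form: [gripper, dx, dy, dz, rx, ry, rz, gripper, dx, dy, dz, rx, ry, rz, ...]. A call has 1 to 12 rows; each row is the pose to reach, as a shift and turn from the pose commanded when the call began; what a row does not reach only later rows make up. A row lasts 1/10 s, in which the tool goes at most 50 mm and 8.59 degrees, less where a joint would pass 70% of its speed; a pose out of reach is approached as far as the arm can. A call with a gripper value outside its range is refused whole. The fingers move at their own pace and stop on an object; "newtons" is the grip in N (left out, the last holds). Time passes only in rows, so rows that repeat a pose let the fingers close. It gives the time, the measured TCP pose, the force and the opening at its end, in the units of the state.
- env.observe(): the state, without advancing time (a new reading comes with each control period).
- viewer.grab_frame(name): name is "scene" or "top"; returns a dict with "image" (480x640x3 uint8, red, green, blue), "depth" (480x640 float32, m along the optical axis (not along the pixel's ray), 0 where there is no reading), "fx", "fy", "cx", "cy" (pixels), "cam_to_world" (4x4, takes a point from camera to world coordinates). Camera axes: x right, y up, looking along -z (the intrinsics and any distortion apply to the point x, -y, -z); pixel columns grow to the right and rows downward; lengths in m; the calibration is good to about 2 mm. A picture is of the moment at which its call begins.
- order.close_job(): hands the job in, once; it reports no verdict.
The state is a dict: "clock": time; "qpos": joint angles; "joint_vel": joint speeds; "joint_efforts": joint torques, N m; "ee_pos": TCP position; "orientation": TCP orientation; "ft_force": force on the tool from outside, world axes, zero at the start; "moment": the same for the moment, N m; "finger_gap": opening from 0.0 (shut) to 1.0 (fully open).
Only numpy, scipy, OpenCV 4.12 (cv2) and the standard library are available. Lean on these libraries where they do the work, as an engineer would, in place of code of your own. Each camera call takes 0.05 s, during which the arm holds its last target. There are 200 camera calls.

## Working session

There is one attempt and no reset: what is moved stays moved. The work goes in short steps, Python scripts to look and compute and a tool call to move; the robot and the scene stay as the last step left them, time stands still between calls to the robot, and variables do not carry over. Pictures are saved under pics/ and viewed, about 12 in all and at most 16, crops included, and the job is handed in when it is done.

Besides the shell and the picture viewer there is one more tool, called after "Call:" as name(argument=value, ...) on one line, values as JSON. step_arm: Moves the arm, as the interface text tells. Its arguments: {"type":"object","properties":{"series":{"type":"array","items":{"type":"number"}},"newtons":{"type":"number"}},"required":["series"]}

```bash
ls; mkdir -p pics; cat > h.py <<'E'
import numpy as np, cv2
from bench import env, viewer, order
def grab(n):
    f=viewer.grab_frame(n); np.savez('pics/last_%s.npz'%n,**f); return f
def load(n): return dict(np.load('pics/last_%s.npz'%n))
def cloud(f):
    h,w=f['depth'].shape; u,v=np.meshgrid(np.arange(w),np.arange(h)); d=f['depth']
    P=np.stack([(u-f['cx'])/f['fx']*d,-(v-f['cy'])/f['fy']*d,-d,np.ones_like(d)],-1)
    W=P@np.array(f['cam_to_world']).T
    W=W[...,:3]; W[d==0]=np.nan; return W
def save(name,im): cv2.imwrite('pics/'+name+'.png',im[...,::-1])
E
python3 - <<'E'
from h import *
for n in('scene','top'):
    f=grab(n); save('a_'+n,f['image']); print(n,f['fx'],f['cx'],f['cy'],np.round(f['cam_to_world'],3).tolist(),[k for k in f])
print(env.observe(), env.grip_point_offset)
E
```

```text
pics
scene 485.2688525704107 318.8456007874109 239.84805596826862 [[0.602, -0.558, 0.571, 1.348], [0.799, 0.417, -0.434, -0.575], [0.004, 0.717, 0.697, 0.986], [0.0, 0.0, 0.0, 1.0]] ['image', 'depth', 'fx', 'fy', 'cx', 'cy', 'cam_to_world']
top 552.1241465685738 319.6147745813745 232.37242897259875 [[-0.017, 0.996, -0.092, 0.461], [-1.0, -0.018, -0.006, -0.003], [-0.008, 0.092, 0.996, 1.499], [0.0, 0.0, 0.0, 1.0]] ['image', 'depth', 'fx', 'fy', 'cx', 'cy', 'cam_to_world']
{'clock': 0.1, 'qpos': array([-8.91688805e+01,  2.18365075e+01,  7.43766996e+01, -8.71557141e-04,
        8.38562064e+01, -1.23341068e+01]), 'joint_vel': array([-0.0763682 ,  0.03661442, -0.18609868, -0.04493835,  0.22882833,
       -0.02748376]), 'joint_efforts': array([ 4.29721578e-03, -4.38649285e+01, -2.24908429e+01,  7.14659365e-02,
        3.41945852e-02, -6.96564462e-05]), 'ee_pos': array([ 0.12527417, -0.53530748,  0.23822718]), 'orientation': array([-1.79932003e+02, -1.39811328e-02,  1.31653118e+01]), 'ft_force': array([-0.09414435,  0.18865866, -0.46276741]), 'moment': array([ 0.00147178,  0.03475829, -0.0080344 ]), 'finger_gap': 1.0018870044658947} 0.0187
```

View pics/a_scene.png

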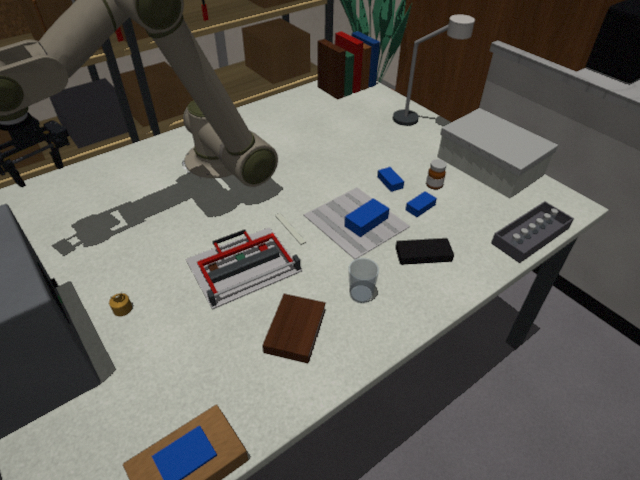

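View pics/a_top.png

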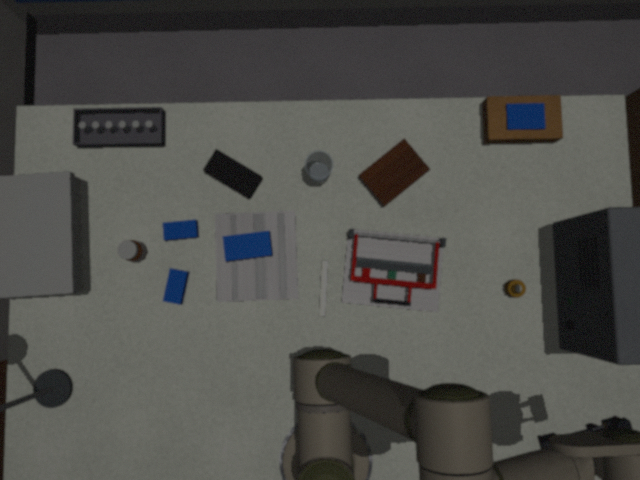

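The scene view shows the clamp at (245,265) with the red bar and black rod (232,240). The foil mat is at (357,220) with a blue tub on it at (367,217). The top view shows the same things at clamp (393,270), mat (256,256) and tub (248,246). There are three blue candidates in the top view: (248,246) on the mat, (180,230) and (176,286). I'll measure their sizes.

```bash
python3 - <<'E'
from h import *
for n,mn in(('top',60),('scene',80)):
    f=load(n); W=cloud(f); im=f['image']; hsv=cv2.cvtColor(im,cv2.COLOR_RGB2HSV)
    m=((hsv[...,0]>100)&(hsv[...,0]<125)&(hsv[...,1]>150)&(hsv[...,2]>60)).astype('uint8')
    k,l,s,c=cv2.connectedComponentsWithStats(m)
    for i in range(1,k):
        if s[i,4]<mn: continue
        P=W[l==i]; P=P[np.isfinite(P[:,0])]; zt=np.nanpercentile(P[:,2],90)
        T=P[P[:,2]>zt-.008]
        r=cv2.minAreaRect((T[:,:2]*1000).astype('float32'))
        print(n,'px',c[i].round(),'ztop',zt.round(4),'rect mm',np.round(r[0],1),np.round(r[1],1),round(r[2],1))
    m=(((hsv[...,0]<8)|(hsv[...,0]>172))&(hsv[...,1]>170)&(hsv[...,2]>70)).astype('uint8')
    k,l,s,c=cv2.connectedComponentsWithStats(m)
    for i in range(1,k):
        if s[i,4]<mn or not (W[l==i][:,0]>.2).any(): continue
        P=W[l==i]; P=P[np.isfinite(P[:,0])]
        r=cv2.minAreaRect((P[:,:2]*1000).astype('float32'))
        print('RED',n,c[i].round(),np.nanpercentile(P[:,2],[5,50,95]).round(4),np.round(r[0],1),np.round(r[1],1),round(r[2],1))
f=load('top');im=f['image']
a=cv2.resize(im[195:315,335:455],(600,600),interpolation=cv2.INTER_CUBIC)
b=cv2.resize(im[200:315,200:305],(200*3//2-20,300),interpolation=cv2.INTER_CUBIC)
f=load('scene');s=f['image'][220:310,180:310]
s=cv2.resize(s,(780,540),interpolation=cv2.INTER_CUBIC)
save('b_clamp',np.clip(a*1.6,0,255).astype('uint8')); save('b_sc',np.clip(s*1.6,0,255).astype('uint8'))
E
```

```text
top px [525. 116.] ztop 0.0618 rect mm [ 897.2 -548. ] [68.4 99.5] 0.3
top px [180. 230.] ztop 0.0334 rect mm [611.4 380.1] [44.2 87.5] 4.0
top px [247. 246.] ztop 0.0477 rect mm [564.8 197.5] [ 62.7 120.6] 6.2
top px [175. 286.] ztop 0.0337 rect mm [462.3 392. ] [45.9 82.8] 77.4
RED top [391. 275.] [0.0187 0.0405 0.0463] [ 497.2 -188.6] [223.6 157.8] 83.4
scene px [365.  37.] ztop 0.1936 rect mm [-148.2  794. ] [ 41.4 143.9] 89.0
scene px [391. 179.] ztop 0.0323 rect mm [464.5 388.6] [48.6 89.7] 78.0
scene px [420. 204.] ztop 0.032 rect mm [614.8 378.2] [46.4 92.4] 5.0
scene px [366. 217.] ztop 0.0461 rect mm [568.4 195.3] [ 65.7 126.1] 6.7
scene px [184. 455.] ztop 0.0609 rect mm [ 899.6 -549.9] [70.3 98.3] 0.1
RED scene [237. 254.] [0.0362 0.0409 0.0449] [ 497.6 -191.3] [225.2 161.8] 82.6
```

View pics/b_clamp.png

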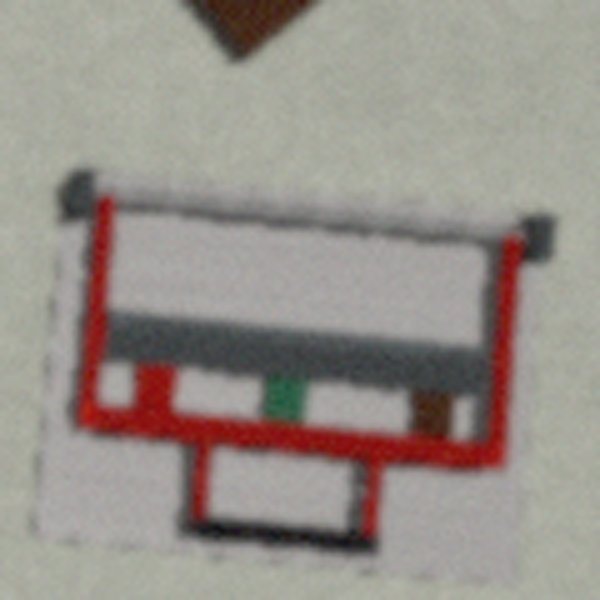

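All three samples are visible in the crop: red at the left (crop 155,388), green at (285,398) and brown at (433,412). The bar is down, with the rod at (280,535). The tub meant is the blue one on the mat at top px (248,246), because it measures about 124x66. The other two are about 90x46 and lie off the mat. Next I'll refine the clamp, mat and rod poses and confirm the tub in a crop.

```bash
python3 - <<'E'
from h import *
for n in('top','scene'):
    f=load(n); W=cloud(f); im=f['image'].astype(int); hsv=cv2.cvtColor(f['image'],cv2.COLOR_RGB2HSV)
    X,Y,Z=W[...,0],W[...,1],W[...,2]
    g=(X>.25)&(X<.35)&(abs(Y)<.02)
    print(n,'bench z',np.nanmedian(Z[(X>.38)&(X<.5)&(Y>0.28)&(Y<.33)]).round(4),np.nanmedian(Z[(X>.6)&(X<.68)&(Y>-.1)&(Y<.0)]).round(4))
    # rod
    m=(im.max(2)<45)&(X>.36)&(X<.48)&(Y>-.27)&(Y<-.1)&(Z>.015)
    P=W[m]; r=cv2.minAreaRect((P[:,:2]*1000).astype('float32')); print('rod',m.sum(),np.round(P.mean(0),4),r, np.percentile(P[:,2],[10,50,90]).round(4))
    # samples
    roi=(X>.4)&(X<.6)&(Y>-.33)&(Y<-.08)
    gm=roi&(hsv[...,0]>55)&(hsv[...,0]<90)&(hsv[...,1]>90)&(hsv[...,2]>40)
    if gm.sum(): print('green',gm.sum(),np.nanmean(W[gm],0).round(4))
    # bench-vs-bed: height map
    bed=(Z>.0)&roi
    # hinge posts: dark grey, z high rear
    d=(im.max(2)<95)&(im.max(2)-im.min(2)<25)&(X>.5)&(X<.64)&(Y>-.34)&(Y<-.05)&(Z>.03)
    k,l,s,c=cv2.connectedComponentsWithStats(d.astype('uint8'))
    for i in range(1,k):
        if s[i,4]>8: print('dark',c[i].round(),s[i,4],np.nanmean(W[l==i],0).round(4))
    # red bar arms linear fits
    rm=roi=(((hsv[...,0]<8)|(hsv[...,0]>172))&(hsv[...,1]>170)&(hsv[...,2]>60)&(Z>.03)&(X>.35)&(X<.65)&(Y<-.05)&(Y>-.35))
    P=W[rm]; 
    yaw=np.radians(-7); R=np.array([[np.cos(yaw),-np.sin(yaw)],[np.sin(yaw),np.cos(yaw)]])
    Q=P[:,:2]@R
    for nm,mm in(('arm+',Q[:,1]>np.nanmax(Q[:,1])-.009),('arm-',Q[:,1]<np.nanmin(Q[:,1])+.009)):
        q=Q[mm]; pf=np.polyfit(q[:,0],q[:,1],1); print(nm,mm.sum(),'yaw corr deg',np.degrees(np.arctan(pf[0])).round(2),'mid',q.mean(0).round(4), 'x range',q[:,0].min().round(4),q[:,0].max().round(4))
    print('Qrange',Q.min(0).round(4),Q.max(0).round(4))
f=load('top');im=f['image']
a=cv2.resize(im[190:320,155:305],(750,650)[:2],interpolation=cv2.INTER_CUBIC)[:600]
save('b_tub',np.clip(a*1.6,0,255).astype('uint8'))
E
```

```text
top bench z 0.0008 0.0002
rod 138 [ 0.4213 -0.1903  0.0411] ((427.3151550292969, -209.19688415527344), (53.15364074707031, 152.1980438232422), 25.58130645751953) [0.0193 0.0449 0.0494]
green 43 [ 0.484  -0.1839  0.019 ]
dark [398. 238.] 330 [ 0.5791 -0.2006  0.0385]
arm+ 100 yaw corr deg 0.86 mid [ 0.5328 -0.0181] x range 0.478 0.5946
arm- 111 yaw corr deg -0.37 mid [ 0.5385 -0.2334] x range 0.4791 0.5962
Qrange [ 0.4362 -0.2378] [ 0.5962 -0.0143]
scene bench z 0.0014 0.0012
rod 88 [ 0.418  -0.1847  0.0428] ((421.0401611328125, -207.5750274658203), (43.43933868408203, 139.7255859375), 17.93824005126953) [0.0387 0.0441 0.0475]
green 43 [ 0.4774 -0.1872  0.019 ]
dark [296. 260.] 51 [ 0.599  -0.0823  0.0422]
dark [210. 295.] 59 [ 0.5709 -0.3228  0.0437]
arm+ 98 yaw corr deg -0.2 mid [ 0.5411 -0.0218] x range 0.4815 0.5989
arm- 114 yaw corr deg -0.19 mid [ 0.542  -0.2372] x range 0.4792 0.5973
Qrange [ 0.4359 -0.2422] [ 0.5989 -0.0168]
```

View pics/b_tub.png

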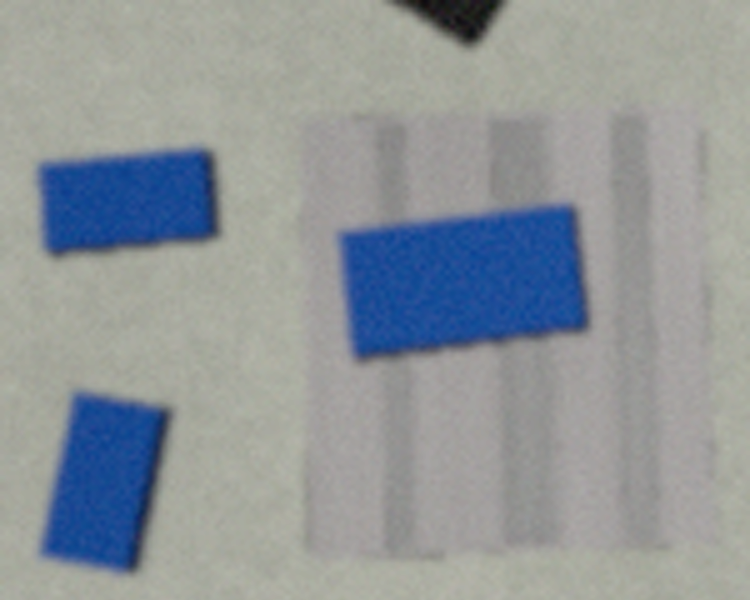

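The crop confirms it: the blue box on the striped mat at crop (465,282) is clearly the larger one, 124x66. The two at (128,200) and (105,480) are smaller decoys off the mat. I'm moving to above the tub with the jaws turned along its short side.

Call:
step_arm(series=[1,50,50,0,0,0,8,1,80,90,0,0,0,16,1,110,130,0,0,0,24,1,140,170,0,0,0,32,1,170,210,0,0,0,40,1,200,250,0,0,0,48,1,230,290,0,0,0,56,1,260,330,0,0,0,60,1,280,350,0,0,0,60,1,300,350,0,0,0,60,1,300,350,0,0,0,60,1,300,350,0,0,0,60])

```text
clock: 1.3
ee_pos: [0.4248, -0.1856, 0.2384]
orientation: [-179.9, -0.0, 73.2]
ft_force: [0.5, -0.0, -0.3]
finger_gap: 1.001
```

Call:
step_arm(series=[1,12,48,0,0,0,4,1,24,96,0,0,0,8,1,36,144,0,0,0,12,1,48,192,0,0,0,16,1,60,240,0,0,0,20,1,72,288,0,0,0,23,1,84,336,0,0,0,23.3,1,96,384,0,0,0,23.3,1,108,432,0,0,0,23.3,1,125,485,0,0,0,23.3,1,125,485,0,0,0,23.3,1,125,485,0,0,0,23.3])

```text
clock: 2.5
ee_pos: [0.5504, 0.2988, 0.2381]
orientation: [-179.9, 0.0, 96.5]
ft_force: [0.3, -1.1, -0.3]
finger_gap: 1.005
```

```bash
cat >> h.py <<'E'
from scipy.spatial.transform import Rotation as Ro
def cur():
    o=env.observe(); return np.array(o['ee_pos']),Ro.from_euler('xyz',o['orientation'],degrees=True),o
def tool(jaw_deg, lean=0.0, t=None):
    """tool down with jaw axis at jaw_deg, leaned 'lean' deg so that body goes to +t (t = jaw+90)"""
    a=np.radians(jaw_deg); ax=np.array([np.cos(a),np.sin(a),0])
    R0=Ro.from_euler('xyz',[180,0,jaw_deg-90 if False else jaw_deg+90],degrees=True)
    return Ro.from_rotvec(-np.radians(lean)*ax)*R0
def delta(tcp,R):
    p,Rc,o=cur(); d=(R*Rc.inv())
    for s in (Ro.identity(),Ro.from_rotvec([0,0,np.pi])):
        dd=R*s*Rc.inv(); print('d mm',np.round((np.array(tcp)-p)*1000,1),'rotvec',np.round(np.degrees(dd.as_rotvec()),1))
def tcp_of(G,R): return np.array(G)+0.0187*R.apply([0,0,1])
E
python3 - <<'E'
from h import *
p,R,o=cur(); print(o['clock'],p,o['orientation'],o['qpos'].round(1))
jaw=6.5;t=np.array([-np.sin(np.radians(jaw)),np.cos(np.radians(jaw)),0])
C=np.array([.5665,.1965,0]); G=C+.035*t+[0,0,.030]
Rt=tool(jaw,45); b=-Rt.apply([0,0,1]); print('b',b)
T=tcp_of(G,Rt); print('T',T,'pre',T+.12*b); delta(T+.12*b,Rt); delta(T,Rt)
E
```

```text
2.5 [0.55035669 0.2988156  0.23810072] [-1.79926415e+02  3.32147819e-02  9.64685191e+01] [17.7 29.7 61.2 -0.  89.2 11.2]
b [-0.08004676  0.7025614   0.70710678]
T [0.56403476 0.21813712 0.0167771 ] pre [0.55442915 0.30244448 0.10162992]
d mm [   4.1    3.6 -136.5] rotvec [-44.7  -5.1   0.1]
d mm [   4.1    3.6 -136.5] rotvec [   7.7  -68.5 -166.3]
d mm [  13.7  -80.7 -221.3] rotvec [-44.7  -5.1   0.1]
d mm [  13.7  -80.7 -221.3] rotvec [   7.7  -68.5 -166.3]
```

Call:
step_arm(series=[1,0,20,0,-8,-0.9,0,1,0,30,0,-16,-1.8,0,1,2,30,-20,-24,-2.7,0,1,4,30,-50,-32,-3.6,0,1,4,20,-80,-40,-4.5,0,1,4,10,-110,-44.7,-5.1,0,1,4,4,-136,-44.7,-5.1,0,1,4,4,-136,-44.7,-5.1,0,1,4,4,-136,-44.7,-5.1,0,1,4,4,-136,-44.7,-5.1,0])

```text
clock: 3.5
ee_pos: [0.5552, 0.3029, 0.1053]
orientation: [179.7, 44.9, 96.2]
ft_force: [0.9, 0.6, 0.5]
finger_gap: 1.0
```

```bash
python3 - <<'E'
from h import *
p,R,o=cur(); print(o['clock'],p,o['orientation'],o['qpos'].round(1))
f=grab('scene'); a=f['image'][90:330,230:550]; save('c1',cv2.resize(a,(800,600),interpolation=cv2.INTER_CUBIC))
jaw=6.5;t=np.array([-np.sin(np.radians(jaw)),np.cos(np.radians(jaw)),0])
C=np.array([.5665,.1965,0]); G=C+.035*t+[0,0,.030]
Rt=tool(jaw,45);T=tcp_of(G,Rt);delta(T,Rt)
E
```

```text
3.5 [0.55523375 0.30288042 0.10529547] [179.69078265  44.89551315  96.18237804] [ 32.4  48.7  58.6 -39.6  94.8  30.6]
d mm [  8.9 -85.  -88.4] rotvec [-0.1  0.2  0.1]
d mm [  8.9 -85.  -88.4] rotvec [  14.5 -126.2 -127.2]
```

View pics/c1.png

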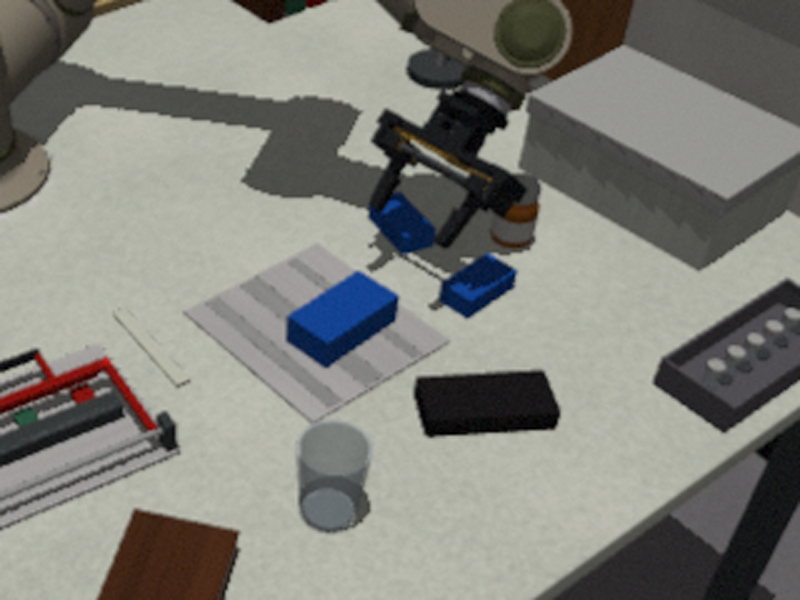

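The tool is leaned 45° behind the tub, with the jaws straddling its short side. The tub is at crop (343,318), undisturbed. I'm going in along the fingers and closing.

Call:
step_arm(series=[1,4,-35,-36,0,0,0,1,6,-55,-57,0,0,0,1,7,-70,-73,0,0,0,1,9,-85,-87,0,0,0,1,9,-85,-87,0,0,0,1,9,-85,-87,0,0,0,-1,9,-85,-87,0,0,0,-1,9,-85,-87,0,0,0,-1,9,-85,-87,0,0,0,-1,9,-85,-87,0,0,0,-1,9,-85,-87,0,0,0,-1,9,-85,-87,0,0,0], newtons=30)

```text
clock: 4.75
ee_pos: [0.5637, 0.2191, 0.0164]
orientation: [179.8, 45.0, 96.4]
ft_force: [0.3, 6.3, 5.4]
finger_gap: 0.747
```

```bash
python3 - <<'E'
from h import *
p,R,o=cur(); print(o['clock'],p,o['orientation'],o['ft_force'],o['finger_gap'])
# plan: rotate 90deg about -> from lean45 to lean -45 keeping a lift; TCP path for tub centre path
jaw=6.5;ax=np.array([np.cos(np.radians(jaw)),np.sin(np.radians(jaw)),0]);t=np.cross([0,0,1],ax)
C=np.array([.5665,.1965,.023]); 
for c1 in ([.5665,.1965],):
  for k in range(0,91,9):
    r=Ro.from_rotvec(np.radians(k)*ax)
    th=np.radians(k); hz=.02*abs(np.cos(th))+.062*abs(np.sin(th))+.003+.015*(1 if k<90 else 0)
    C2=np.array([c1[0],c1[1],hz])
    print(k,np.round((C2+r.apply(p-C)-p)*1000,0),np.round(np.degrees(r.as_rotvec()),1))
E
```

```text
4.75 [0.56365919 0.219127   0.01643655] [179.81484967  44.95718654  96.39362448] [0.28367487 6.26312473 5.36603349] 0.7472120221469795
0 [ 0.  0. 15.] [0. 0. 0.]
9 [-0.  1. 28.] [8.9 1.  0. ]
18 [-0.  1. 41.] [17.9  2.   0. ]
27 [-0.  0. 52.] [26.8  3.1  0. ]
36 [ 0. -0. 62.] [35.8  4.1  0. ]
45 [ 0. -2. 71.] [44.7  5.1  0. ]
54 [ 0. -4. 78.] [53.7  6.1  0. ]
63 [ 1. -7. 83.] [62.6  7.1  0. ]
72 [ 1. -9. 86.] [71.5  8.2  0. ]
81 [  1. -13.  87.] [80.5  9.2  0. ]
90 [  2. -16.  71.] [89.4 10.2  0. ]
```

Call:
step_arm(series=[-1,0,0,20,0,0,0,-1,0,1,35,8,0.9,0,-1,0,1,46,16,1.8,0,-1,0,1,57,24,2.7,0,-1,0,0,67,32,3.7,0,-1,0,0,76,40,4.6,0,-1,0,-2,84,48,5.5,0,-1,0,-4,90,56,6.4,0,-1,0,-7,93,64,7.3,0,-1,1,-10,95,72,8.2,0,-1,1,-13,96,80,9.2,0,-1,1,-13,96,80,9.2,0])

```text
clock: 5.95
ee_pos: [0.5644, 0.2028, 0.1111]
orientation: [-179.8, -35.7, 96.2]
ft_force: [-0.1, 1.1, -2.1]
finger_gap: 0.75
```

Call:
step_arm(series=[-1,1,-2,0,7,0.8,0,-1,1,-3,0,9.4,1.1,0,-1,1,-3,0,9.4,1.1,0,-1,1,-3,-5,9.4,1.1,0,-1,1,-3,-8,9.4,1.1,0,-1,1,-3,-8,9.4,1.1,0])

```text
clock: 6.55
ee_pos: [0.5649, 0.2031, 0.1036]
orientation: [-179.8, -44.9, 96.5]
ft_force: [-0.8, 0.2, -2.1]
finger_gap: 0.744
```

```bash
python3 - <<'E'
from h import *
p,R,o=cur(); print(o['clock'],p,o['orientation'],o['ft_force'],o['finger_gap'],o['qpos'].round(1))
f=grab('scene'); a=f['image'][90:330,230:550]; save('c2',cv2.resize(a,(800,600),interpolation=cv2.INTER_CUBIC))
E
```

```text
6.55 [0.56488461 0.20309719 0.10356196] [-179.83106762  -44.93853173   96.48614616] [-0.8122828   0.22268441 -2.05986853] 0.7441418599646421 [ -8.9  38.   83.9  44.1  77.7 -33. ]
```

View pics/c2.png

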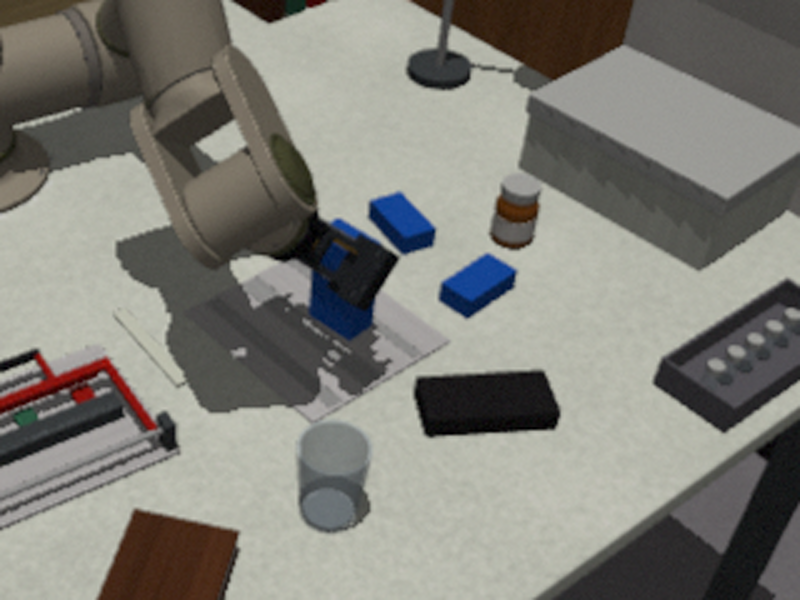

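The tub is held standing on end above the mat, with its bottom edge at crop (343,330). I'm lowering it onto the mat.

Call:
step_arm(series=[-1,0,0,-6,0,0,0,-1,0,0,-12,0,0,0,-1,0,0,-14,0,0,0,-1,0,0,-15,0,0,0,-1,0,0,-16,0,0,0,-1,0,0,-16,0,0,0])

```text
clock: 7.2
ee_pos: [0.5653, 0.2024, 0.0877]
orientation: [-179.9, -45.0, 96.4]
ft_force: [0.3, -0.7, -0.9]
finger_gap: 0.744
```

Call:
step_arm(series=[-1,0,0,-1,0,0,0,-1,0,0,-1,0,0,0,1,0,0,-1,0,0,0,1,0,0,-1,0,0,0,1,0,0,-1,0,0,0,1,0,0,-1,0,0,0,1,0,0,-1,0,0,0,1,1,-8,8,0,0,0,1,3,-25,25,0,0,0,1,5,-45,45,0,0,0,1,7,-63,63,0,0,0,1,8,-70,80,0,0,0])

```text
clock: 8.4
ee_pos: [0.5738, 0.1304, 0.1692]
orientation: [-179.9, -45.0, 96.4]
ft_force: [-0.5, -0.5, -0.7]
finger_gap: 1.0
```

```bash
python3 - <<'E'
from h import *
p,R,o=cur(); print(o['clock'],p,o['orientation'],o['ft_force'],o['finger_gap'])
for n in('top','scene'):
    f=grab(n); W=cloud(f); hsv=cv2.cvtColor(f['image'],cv2.COLOR_RGB2HSV)
    m=(hsv[...,0]>100)&(hsv[...,0]<125)&(hsv[...,1]>150)&(hsv[...,2]>40)&(abs(W[...,0]-.566)<.09)&(abs(W[...,1]-.2)<.09)
    P=W[m]; T=P[P[:,2]>np.percentile(P[:,2],95)-.012]; r=cv2.minAreaRect((T[:,:2]*1000).astype('float32')); print(n,m.sum(),len(T),np.percentile(P[:,2],[5,50,95]).round(4),r)
f=load('scene'); a=f['image'][90:330,230:550]; save('c3',cv2.resize(a,(800,600),interpolation=cv2.INTER_CUBIC))
E
```

```text
8.4 [0.57375002 0.13041312 0.16920771] [-179.93002992  -44.95298655   96.38413988] [-0.51354254 -0.48634252 -0.69467216] 0.9997257248634545
top 474 390 [0.0747 0.1265 0.1316] ((563.08203125, 195.43255615234375), (63.621490478515625, 38.37913513183594), 6.946566581726074)
scene 709 115 [0.013  0.0648 0.1281] ((602.3378295898438, 180.44732666015625), (31.72222328186035, 97.41142272949219), 40.10368347167969)
```

View pics/c3.png

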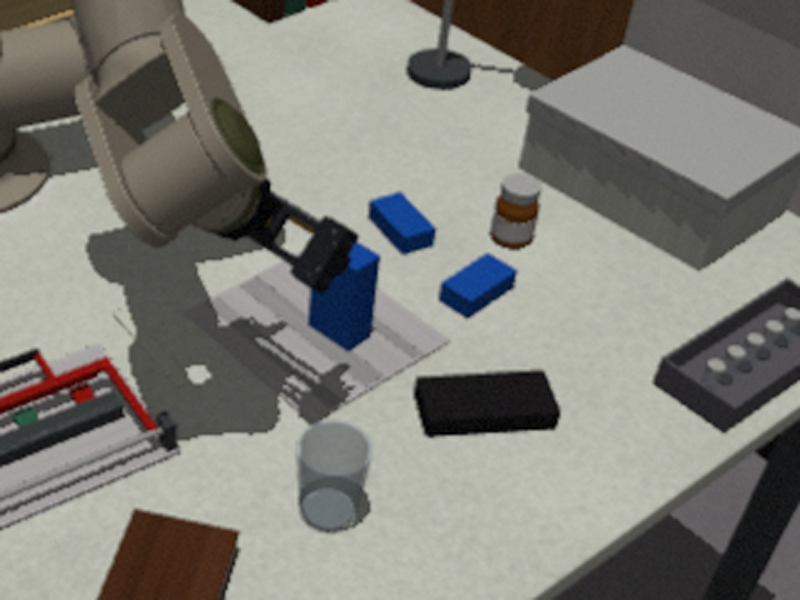

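The tub is standing upright on its end on the mat, at crop (343,295). It measures about (.564,.196) in the top view, with its top near 0.13 m. I'm re-leaning the tool to the other side for the second quarter turn.

Call:
step_arm(series=[1,0,0,50,0,0,0,1,0,10,90,-8,-0.9,0,1,-2,25,95,-16,-1.8,0,1,-4,40,95,-24,-2.7,0,1,-6,55,95,-32,-3.6,0,1,-8,70,95,-40,-4.6,0,1,-10,90,95,-48,-5.5,0,1,-12,110,95,-56,-6.4,0,1,-14,130,95,-64,-7.3,0,1,-16,144,95,-72,-8.2,0,1,-17,144,95,-80,-9.1,0,1,-18,144,95,-88,-10,0])

```text
clock: 9.7
ee_pos: [0.5548, 0.2777, 0.2624]
orientation: [-179.9, 43.9, 96.6]
ft_force: [0.5, -0.9, 0.1]
finger_gap: 1.002
```

```bash
python3 - <<'E'
from h import *
p,R,o=cur(); print(o['clock'],p,o['orientation'],o['ft_force'],o['finger_gap'])
jaw=6.7;t=np.array([-np.sin(np.radians(jaw)),np.cos(np.radians(jaw)),0])
C=np.array([.5648,.196,0]); G=C+.007*t+[0,0,.100]
Rt=tool(jaw,45);T=tcp_of(G,Rt);b=-Rt.apply([0,0,1]);delta(T+.12*b,Rt);delta(T,Rt)
E
```

```text
9.7 [0.5547887  0.27769254 0.26239038] [-179.90705053   43.90101819   96.5837671 ] [ 0.49370582 -0.94551005  0.14683142] 1.0022659176602704
d mm [  0.8  -3.6 -90.8] rotvec [-1.1 -0.2  0.2]
d mm [  0.8  -3.6 -90.8] rotvec [  14.4 -125.2 -128.4]
d mm [  10.7  -87.9 -175.6] rotvec [-1.1 -0.2  0.2]
d mm [  10.7  -87.9 -175.6] rotvec [  14.4 -125.2 -128.4]
```

Call:
step_arm(series=[1,0,0,-45,-1,-0.2,0,1,1,-4,-90,-1,-0.2,0,1,4,-35,-122,-1,-0.2,0,1,7,-60,-147,-1,-0.2,0,1,9,-75,-163,-1,-0.2,0,1,11,-88,-175,-1,-0.2,0,1,11,-88,-175,-1,-0.2,0,-1,11,-88,-175,-1,-0.2,0,-1,11,-88,-175,-1,-0.2,0,-1,11,-88,-175,-1,-0.2,0,-1,11,-88,-175,-1,-0.2,0,-1,11,-88,-175,-1,-0.2,0])

```text
clock: 10.9
ee_pos: [0.5665, 0.189, 0.0884]
orientation: [179.9, 44.6, 96.3]
ft_force: [-0.2, 1.5, 3.9]
finger_gap: 0.745
```

```bash
python3 - <<'E'
from h import *
p,R,o=cur(); print(o['clock'],p,o['orientation'],o['ft_force'],o['finger_gap'])
jaw=6.7;ax=np.array([np.cos(np.radians(jaw)),np.sin(np.radians(jaw)),0])
C=np.array([.5648,.196,.065]); 
for k in range(0,91,8):
    r=Ro.from_rotvec(np.radians(k)*ax); th=np.radians(k)
    hz=.02*abs(np.sin(th))+.062*abs(np.cos(th))+.003+.015
    print(k,np.round((np.array([.550,.185,hz])*[1,1,1]*(k/88)+np.array([.5648,.196,hz])*(1-k/88)+r.apply(p-C)-p)*1000,0),np.round(np.degrees(r.as_rotvec()),1))
E
```

```text
10.9 [0.56645251 0.18900252 0.08835531] [179.85290496  44.56331112  96.31770338] [-0.16395055  1.47541726  3.85774119] 0.745242887238973
0 [ 0.  0. 15.] [0. 0. 0.]
8 [-1. -4. 16.] [7.9 0.9 0. ]
16 [-2. -8. 15.] [15.9  1.9  0. ]
24 [ -3. -12.  13.] [23.8  2.8  0. ]
32 [ -4. -15.   9.] [31.8  3.7  0. ]
40 [ -5. -18.   3.] [39.7  4.7  0. ]
48 [ -6. -21.  -4.] [47.7  5.6  0. ]
56 [ -8. -23. -12.] [55.6  6.5  0. ]
64 [ -9. -25. -21.] [63.6  7.5  0. ]
72 [-10. -26. -32.] [71.5  8.4  0. ]
80 [-11. -27. -43.] [79.5  9.3  0. ]
88 [-13. -27. -55.] [87.4 10.3  0. ]
```

Call:
step_arm(series=[-1,0,0,15,0,0,0,-1,-1,-4,20,7.9,0.9,0,-1,-2,-8,20,15.9,1.9,0,-1,-3,-12,16,23.8,2.8,0,-1,-4,-15,12,31.8,3.7,0,-1,-5,-18,6,39.7,4.7,0,-1,-6,-21,-2,47.7,5.6,0,-1,-8,-23,-10,55.6,6.5,0,-1,-9,-25,-20,63.6,7.5,0,-1,-10,-26,-31,71.5,8.4,0,-1,-11,-27,-42,79.5,9.3,0,-1,-12,-27,-50,85.4,10,0])

```text
clock: 12.1
ee_pos: [0.5547, 0.1604, 0.038]
orientation: [-179.8, -41.7, 96.5]
ft_force: [0.1, 0.4, -2.2]
finger_gap: 0.743
```

Call:
step_arm(series=[-1,0,0,-3,4,0.5,0,-1,0,0,-3,4,0.5,0,-1,0,0,-10,4,0.5,0,-1,0,0,-13,4,0.5,0,-1,0,0,-13,4,0.5,0])

```text
clock: 12.6
ee_pos: [0.5542, 0.162, 0.0249]
orientation: [-179.6, -45.4, 96.4]
ft_force: [-0.3, 0.3, -2.4]
finger_gap: 0.747
```

```bash
python3 - <<'E'
from h import *
p,R,o=cur(); print(o['clock'],p,o['orientation'],o['ft_force'],o['finger_gap'])
f=grab('scene'); a=f['image'][90:330,230:550]; save('c4',cv2.resize(a,(800,600),interpolation=cv2.INTER_CUBIC))
E
```

```text
12.6 [0.55419025 0.16202796 0.02493149] [-179.58724454  -45.37155427   96.42252088] [-0.2979957   0.34482491 -2.43177004] 0.7472945643851471
```

View pics/c4.png

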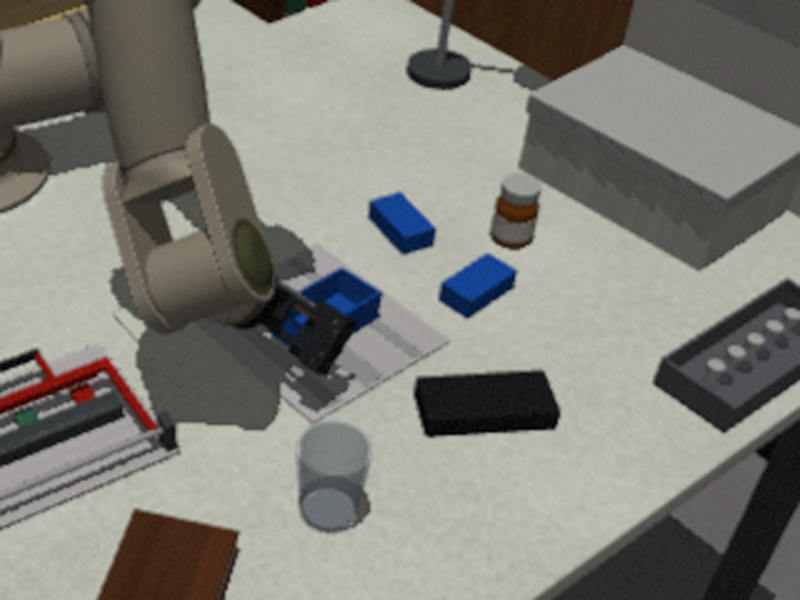

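The tub is mouth-up in the grip at crop (340,300), just above the mat. I'm lowering it, letting go and backing out.

Call:
step_arm(series=[-1,0,0,-3,0,0,0,-1,0,0,-5,0,0,0,-1,0,0,-6,0,0,0,-1,0,0,-6.5,0,0,0,-1,0,0,-6.5,0,0,0])

```text
clock: 13.15
ee_pos: [0.5546, 0.1614, 0.0184]
orientation: [-179.6, -45.4, 96.3]
ft_force: [0.9, -4.4, 4.4]
finger_gap: 0.746
```

Call:
step_arm(series=[1,0,0,0,0,0,0,1,0,0,0,0,0,0,1,0,0,0,0,0,0,1,0,0,0,0,0,0,1,0,0,0,0,0,0,1,2,-15,15,0,0,0,1,4,-35,35,0,0,0,1,7,-60,60,0,0,0,1,8,-75,95,0,0,0,1,8,-85,140,8,1,0,1,8,-95,180,16,1.8,0,1,8,-95,200,24,2.8,0])

```text
clock: 14.35
ee_pos: [0.5629, 0.0648, 0.2217]
orientation: [179.9, -69.7, 96.8]
ft_force: [-0.5, 0.9, -0.6]
finger_gap: 1.004
```

```bash
cat >> h.py <<'E'
def findtub(box=((.42,.70),(.05,.33))):
    for n in('top','scene'):
        f=grab(n); W=cloud(f); hsv=cv2.cvtColor(f['image'],cv2.COLOR_RGB2HSV); (x0,x1),(y0,y1)=box
        m=(hsv[...,0]>100)&(hsv[...,0]<125)&(hsv[...,1]>130)&(hsv[...,2]>30)&(W[...,0]>x0)&(W[...,0]<x1)&(W[...,1]>y0)&(W[...,1]<y1)
        k,l,s,c=cv2.connectedComponentsWithStats(m.astype('uint8'))
        if k<2: print('none',n); continue
        i=1+np.argmax(s[1:,4]); P=W[l==i]; T=P[P[:,2]>.030]
        r=cv2.minAreaRect((T[:,:2]*1000).astype('float32')); print(n,c[i].round(),len(P),np.percentile(P[:,2],[5,50,95]).round(4),np.round(r[0],1),np.round(r[1],1),round(r[2],1))
E
python3 - <<'E'
from h import *
p,R,o=cur(); print(o['clock'],p,o['orientation'],o['ft_force'],o['finger_gap']); findtub()
yaw=-7;r=Ro.from_euler('z',yaw,degrees=True)
for cy in (.1890,):
    O=np.array([.5007,-.1890,0]); 
    f=load('top');W=cloud(f); 
    im=f['image'].astype(int); Q=r.inv().apply((W-O).reshape(-1,3)).reshape(W.shape)
    m=(im.max(2)<50)&(Q[...,0]<-.06)&(Q[...,0]>-.12)&(abs(Q[...,1])<.07)&(Q[...,2]>.015); print('rod top',m.sum(),Q[m].mean(0).round(4),Q[m].min(0).round(4),Q[m].max(0).round(4))
    f=load('scene');W=cloud(f);im=f['image'].astype(int); Q=r.inv().apply((W-O).reshape(-1,3)).reshape(W.shape)
    m=(im.max(2)<50)&(Q[...,0]<-.06)&(Q[...,0]>-.12)&(abs(Q[...,1])<.07)&(Q[...,2]>.015); print('rod scene',m.sum(),Q[m].mean(0).round(4),Q[m].min(0).round(4),Q[m].max(0).round(4))
E
```

```text
14.35 [0.56288653 0.06480364 0.2216779 ] [179.91404987 -69.745128    96.80434329] [-0.5227823   0.92138893 -0.57452159] 1.0039062519181272
top [253. 252.] 1086 [0.0019 0.008  0.0442] [549.3 184. ] [ 64.3 121.7] 6.9
scene [359. 216.] 958 [0.0059 0.0221 0.0438] [552.1 181.7] [ 70.2 127.2] 6.9
rod top 50 [-0.0915 -0.0191  0.0996] [-0.1187 -0.0472  0.039 ] [-0.0801  0.069   0.5288]
rod scene 97 [-0.0893  0.006   0.1025] [-0.1182 -0.0482  0.0363] [-0.0805  0.0691  0.5277]
```

The tub stands mouth-up on the mat at about (.551,.183), with its rim at 0.044. Next is the bar: I'm straightening the tool and moving above the rod.

Call:
step_arm(series=[-0.3,-15,-25,0,-8,-1,0,-0.3,-30,-50,0,-16,-1.9,0,-0.3,-45,-75,0,-24,-2.8,0,-0.3,-60,-100,0,-32,-3.8,0,-0.3,-75,-125,0,-40,-4.7,0,-0.3,-90,-150,0,-48,-5.7,0,-0.3,-105,-175,0,-56,-6.6,0,-0.3,-120,-200,0,-64,-7.6,0,-0.3,-135,-225,0,-69.3,-8.2,0,-0.3,-147,-243,0,-69.3,-8.2,0,-0.3,-147,-243,0,-69.3,-8.2,0])

```text
clock: 15.55
ee_pos: [0.4145, -0.1774, 0.2183]
orientation: [-179.9, 0.4, 96.5]
ft_force: [-0.4, 0.2, -0.8]
finger_gap: 0.354
```

```bash
python3 - <<'E'
from h import *
p,R,o=cur(); print(o['clock'],p,o['orientation'],o['ft_force'],o['finger_gap'])
O=np.array([.5007,-.1890,0]); r=Ro.from_euler('z',-7,degrees=True)
for n in('top','scene'):
    f=grab(n);W=cloud(f);im=f['image'].astype(int); Q=r.inv().apply((W-O).reshape(-1,3)).reshape(W.shape)
    m=(im.max(2)<50)&(Q[...,0]<-.065)&(Q[...,0]>-.105)&(abs(Q[...,1])<.07)&(Q[...,2]>.025)&(Q[...,2]<.06)
    q=Q[m]
    if len(q): print(n,len(q),np.median(q,0).round(4),np.percentile(q,[3,97],axis=0).round(4))
np.set_printoptions(suppress=True)
Rt=tool(-7,0); delta(O+r.apply([-.085,0,.12]),Rt)
a=f['image'][210:310,170:310]; save('d1',cv2.resize(np.clip(a*1.4,0,255).astype('uint8'),(798,570),interpolation=cv2.INTER_CUBIC))
E
```

```text
15.55 [ 0.41448485 -0.1774037   0.21832851] [-179.85121103    0.39233936   96.50572766] [-0.37338636  0.2018576  -0.78263256] 0.3543817049363369
top 56 [-0.0855  0.0433  0.0443] [[-0.0956  0.0324  0.0377]
 [-0.0671  0.0483  0.0522]]
scene 108 [-0.0856  0.0018  0.0442] [[-0.0905 -0.0417  0.0366]
 [-0.0803  0.0414  0.0494]]
d mm [  0.9  -2.3 -98.2] rotvec [  0.3  -0.1 -13.5]
d mm [  0.9  -2.3 -98.2] rotvec [  0.2   0.4 166.5]
```

View pics/d1.png

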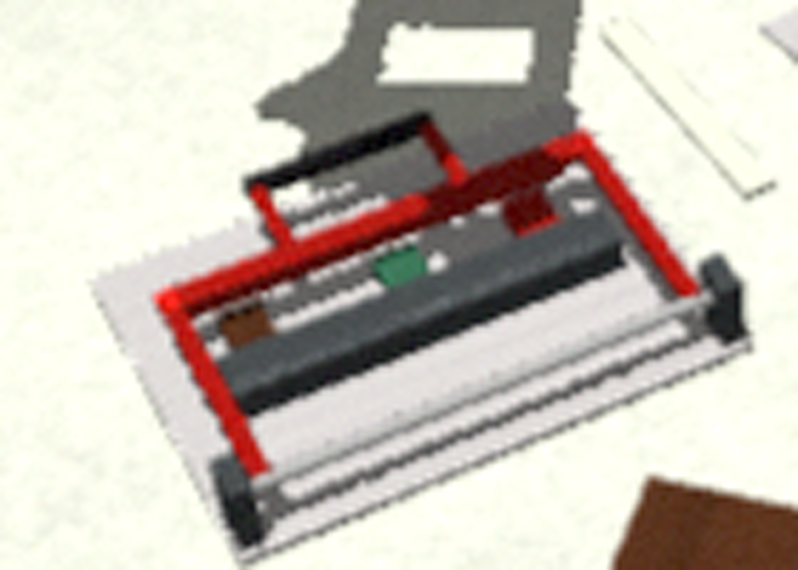

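The scene crop shows the black rod at crop (335,152), free between its two stubs. All three samples (brown 245,325, green 400,265 and red 530,212) sit in front of the ledge. The rod matches the clamp estimate within 1 mm in both views. I'm descending and pinching it.

Call:
step_arm(series=[-0.3,1,-2,-20,0.3,-0.1,-7,-0.3,1,-2,-60,0.3,-0.1,-13.5,-0.3,1,-2,-100,0.3,-0.1,-13.5,-0.3,1,-2,-140,0.3,-0.1,-13.5,-0.3,1,-2,-170,0.3,-0.1,-13.5,-0.3,1,-2,-190,0.3,-0.1,-13.5,-0.3,1,-2,-203,0.3,-0.1,-13.5,-0.3,1,-2,-203,0.3,-0.1,-13.5,-0.3,1,-2,-203,0.3,-0.1,-13.5], newtons=20)

```text
clock: 16.55
ee_pos: [0.4167, -0.1782, 0.0154]
orientation: [-180.0, -0.1, 83.0]
ft_force: [1.0, 0.0, -0.0]
finger_gap: 0.35
```

Call:
step_arm(series=[-1,0,0,0,0,0,0,-1,0,0,0,0,0,0,-1,0,0,0,0,0,0,-1,0,0,0,0,0,0,-1,0,0,0,0,0,0])

```text
clock: 17.05
ee_pos: [0.4134, -0.1779, 0.0151]
orientation: [-179.6, -0.2, 83.1]
ft_force: [-14.6, -5.4, 1.0]
finger_gap: 0.108
```

```bash
python3 - <<'E'
from h import *
p,R,o=cur(); print(o['clock'],p,o['orientation'],o['ft_force'],o['finger_gap']*88)
c,s=np.cos(np.radians(-7)),np.sin(np.radians(-7))
L=.170
for a in np.arange(0,1.56,.15):
    dx=L*(1-np.cos(a))*1000; print(round(a,2),np.round([dx*c,dx*s,L*np.sin(a)*1000],0))
E
```

```text
17.05 [ 0.41339733 -0.17790818  0.01508851] [-1.79587760e+02 -1.70391136e-01  8.30515430e+01] [-14.62156517  -5.43808836   1.01350289] 9.543367959946643
0.0 [ 0. -0.  0.]
0.15 [ 2. -0. 25.]
0.3 [ 8. -1. 50.]
0.45 [17. -2. 74.]
0.6 [29. -4. 96.]
0.75 [ 45.  -6. 116.]
0.9 [ 64.  -8. 133.]
1.05 [ 85. -10. 147.]
1.2 [108. -13. 158.]
1.35 [132. -16. 166.]
1.5 [157. -19. 170.]
```

Call:
step_arm(series=[-1,-3,0,0,0,0,0,-1,-3,0,12,0,0,0,-1,-1,0,25,0,0,0,-1,1,-1,38,0,0,0,-1,5,-1,50,0,0,0,-1,5,-1,50,0,0,0])

```text
clock: 17.65
ee_pos: [0.4243, -0.1795, 0.0669]
orientation: [179.6, -0.1, 83.0]
ft_force: [14.2, 6.1, -4.7]
finger_gap: 0.098
```

```bash
python3 - <<'E'
from h import *
f=grab('scene')
a=f['image'][190:310,160:320]; save('d2',cv2.resize(np.clip(a*1.4,0,255).astype('uint8'),(800,600),interpolation=cv2.INTER_CUBIC))
E
```

```text
(no output)
```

View pics/d2.png

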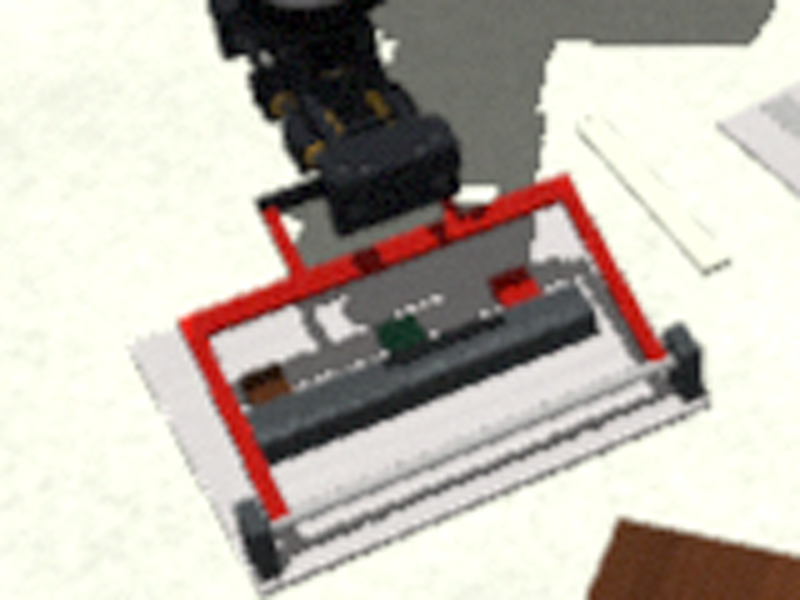

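The bar is rising with the rod held between the fingers at crop (385,185). I'm continuing along the arc.

Call:
step_arm(series=[-1,3,0,0,0,0,0,-1,7,-1,11,0,0,0,-1,12,-1,22,0,0,0,-1,18,-2,33,0,0,0,-1,24,-3,44,0,0,0,-1,32,-4,54,0,0,0,-1,40,-5,64,0,0,0,-1,40,-5,64,0,0,0])

```text
clock: 18.5
ee_pos: [0.4652, -0.1845, 0.1288]
orientation: [179.6, -0.2, 83.0]
ft_force: [24.6, 1.1, -25.2]
finger_gap: 0.097
```

Call:
step_arm(series=[-1,3.5,0,-2,0,0,0,-1,9,-1,3,0,0,0,-1,15,-1,8,0,0,0,-1,22,-2,13,0,0,0,-1,29,-3,18,0,0,0,-1,29,-3,18,0,0,0])

```text
clock: 19.1
ee_pos: [0.4904, -0.1874, 0.1478]
orientation: [-180.0, -0.1, 83.0]
ft_force: [-2.3, 1.4, 5.5]
finger_gap: 0.092
```

Call:
step_arm(series=[-1,7,-1,4.5,0,0,0,-1,14.5,-2,8.5,0,0,0,-1,22,-3,12,0,0,0,-1,30,-4,15,0,0,0,-1,38,-5,18,0,0,0,-1,46,-6,20.5,0,0,0,-1,54,-7,22.5,0,0,0,-1,62,-8,24.5,0,0,0,-1,70,-9,25.5,0,0,0,-1,79,-10,26.5,0,0,0,-1,79,-10,26.5,0,0,0,-1,79,-10,26.5,0,0,0])

```text
clock: 20.3
ee_pos: [0.5697, -0.1973, 0.1739]
orientation: [179.9, -0.1, 83.0]
ft_force: [1.4, 2.9, 1.7]
finger_gap: 0.095
```

```bash
python3 - <<'E'
from h import *
p,R,o=cur(); print(o['clock'],p,o['orientation'],o['ft_force'],o['finger_gap']*88)
f=grab('scene')
a=f['image'][150:310,140:340]; save('d3',cv2.resize(np.clip(a*1.4,0,255).astype('uint8'),(750,600),interpolation=cv2.INTER_CUBIC))
E
```

```text
20.3 [ 0.56965249 -0.19726684  0.17388259] [ 1.79944116e+02 -1.25908270e-01  8.29926429e+01] [1.37835227 2.8734115  1.67386337] 8.331368752856218
```

View pics/d3.png

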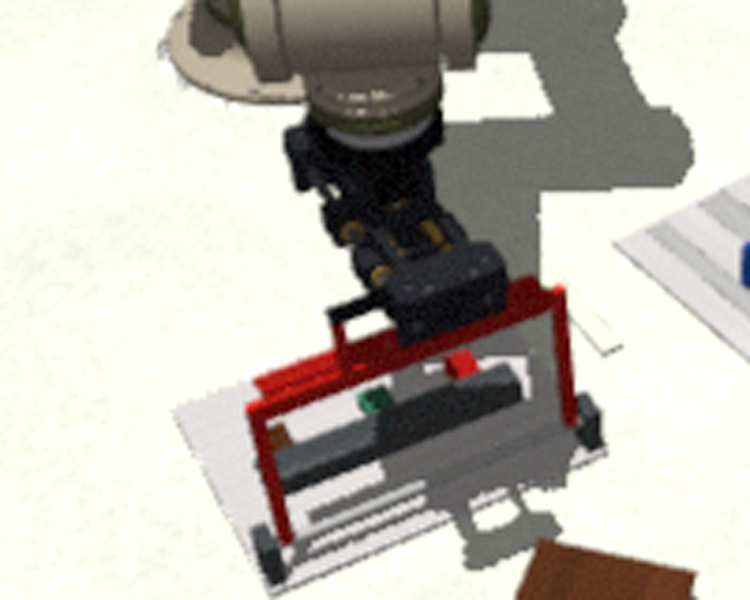

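The bar stands near upright (≈1.5 rad), and the force is low. All three samples are in place at crop (280,437), (375,400) and (460,365). I'm letting go of the rod, rising, and turning the jaws for the samples.

Call:
step_arm(series=[-0.3,0,0,0,0,0,0,-0.3,0,0,0,0,0,0,-0.3,0,0,0,0,0,0,-0.3,0,0,15,0,0,0,-0.3,0,0,40,0,0,0,-0.3,0,0,70,0,0,0,-0.3,-40,10,75,0,0,0,-0.3,-80,30,75,0,0,-8,-0.3,-120,50,75,0,0,-16,-0.1,-150,80,75,0,0,-24,-0.1,-180,110,75,0,0,-32,-0.1,-180,130,75,0,0,-40])

```text
clock: 21.55
ee_pos: [0.3863, -0.0659, 0.249]
orientation: [-180.0, -0.1, 42.6]
ft_force: [1.2, -0.5, 0.3]
finger_gap: 0.448
```

Call:
step_arm(series=[-0.1,0,0,0,0,0,-8,-0.1,0,0,0,0,0,-16,-0.1,0,0,0,0,0,-24,-0.1,0,0,0,0,0,-32,-0.1,0,0,0,0,0,-40,-0.1,0,0,0,0,0,-48,-0.1,0,0,0,0,0,-50,-0.1,0,0,0,0,0,-50])

```text
clock: 22.35
ee_pos: [0.3892, -0.0677, 0.2488]
orientation: [-180.0, -0.1, -7.0]
ft_force: [-0.6, -0.7, -0.2]
finger_gap: 0.446
```

```bash
cat > s.py <<'E'
from h import *
O=np.array([.498,-.1890,0]); r=Ro.from_euler('z',-7,degrees=True)
def samples():
    for n in('top','scene'):
        f=grab(n);W=cloud(f);hsv=cv2.cvtColor(f['image'],cv2.COLOR_RGB2HSV).astype(int); Q=r.inv().apply((W-O).reshape(-1,3)).reshape(W.shape)
        H,S,V=hsv[...,0],hsv[...,1],hsv[...,2]
        roi=(Q[...,0]>-.09)&(Q[...,0]<.03)&(abs(Q[...,1])<.104)&(Q[...,2]<.03)&(Q[...,2]>.008)
        for nm,m in(('brown',(H<18)&(S>100)&(V>25)&(V<110)&(Q[...,1]<-.04)),('green',(H>55)&(H<95)&(S>80)&(V>25)),('red',((H<9)|(H>170))&(S>150)&(V>60)&(Q[...,1]>.04))):
            q=Q[m&roi]
            if len(q)>5:
                T=q[q[:,2]>np.percentile(q[:,2],90)-.006]; rr=cv2.minAreaRect((T[:,:2]*1000).astype('float32'))
                print(n,nm,len(q),'mid',np.median(T,0).round(4),'lo',np.percentile(q,3,axis=0).round(4),'hi',np.percentile(q,97,axis=0).round(4),np.round(rr[1],0),round(rr[2]))
E
python3 - <<'E'
from s import *
p,R,o=cur(); print(o['clock'],p,o['orientation'],o['ft_force'],o['finger_gap']*88)
samples(); findtub()
E
```

```text
22.35 [ 0.38918272 -0.0676648   0.2487989 ] [-1.79983027e+02 -1.24053599e-01 -7.04514098e+00] [-0.63230428 -0.73829996 -0.17266534] 39.22009923504957
top brown 63 mid [-0.0177 -0.0747  0.0196] lo [-0.0309 -0.0836  0.0127] hi [-0.0065 -0.0679  0.0242] [17. 26.] 88
top green 68 mid [-0.0203  0.003   0.0194] lo [-0.0329 -0.0051  0.0119] hi [-0.0062  0.0114  0.0231] [16. 27.] 89
top red 76 mid [-0.0225  0.0725  0.0193] lo [-0.0347  0.0645  0.0109] hi [-0.006   0.0811  0.0239] [17. 30.] 88
scene brown 36 mid [-0.019  -0.0754  0.0195] lo [-0.0315 -0.0913  0.0148] hi [ 0.0231 -0.0699  0.0292] [14. 60.] 79
scene green 44 mid [-0.0192 -0.0012  0.0195] lo [-0.0327 -0.0111  0.0157] hi [-0.0061  0.0094  0.0249] [21. 28.] 87
scene red 44 mid [-0.0216  0.0691  0.0191] lo [-0.0335  0.0594  0.0158] hi [-0.0087  0.0793  0.0234] [30. 23.] 13
top [253. 252.] 1089 [0.0019 0.0078 0.0434] [549. 184.] [ 64.2 121.3] 6.8
scene [359. 216.] 963 [0.0054 0.0221 0.0434] [550.8 182. ] [ 69.8 129.6] 6.8
```

The three samples measure as: brown lane y≈-75, green +1, red +71 mm, front ends at x≈-33, tops at 19 mm. Two views agree within 4 mm. I'm going for brown.

```bash
python3 - <<'E'
from s import *
for y in(-.075,.001,.071):
    T=O+r.apply([-.023,y,.0085]); print(T); 
delta(O+r.apply([-.023,-.075,.0085]),Ro.from_euler('xyz',[180,0,-7],degrees=True))
print(r.apply([-.033,0,0]))
E
```

```text
[ 0.46603124 -0.26063797  0.0085    ]
[ 0.47529331 -0.18520446  0.0085    ]
[ 0.48382416 -0.11572623  0.0085    ]
d mm [  76.8 -193.  -240.3] rotvec [-0.   0.1 -0. ]
d mm [  76.8 -193.  -240.3] rotvec [ -0.2  -0.  180. ]
[-0.03275402  0.00402169  0.        ]
```

Call:
step_arm(series=[-0.1,15,-40,-20,0,0,0,-0.1,30,-80,-40,0,0,0,-0.1,45,-120,-60,0,0,0,-0.1,62,-160,-80,0,0,0,-0.1,77,-193,-100,0,0,0,-0.1,77,-193,-140,0,0,0,-0.1,77,-193,-180,0,0,0,-0.1,77,-193,-210,0,0,0,-0.1,77,-193,-230,0,0,0,-0.1,77,-193,-240,0,0,0,-0.1,77,-193,-240,0,0,0,-0.1,77,-193,-240,0,0,0], newtons=25)

```text
clock: 23.75
ee_pos: [0.4666, -0.2608, 0.0094]
orientation: [180.0, -0.2, -7.0]
ft_force: [0.4, -0.1, -0.2]
finger_gap: 0.454
```

Call:
step_arm(series=[-1,0,0,0,0,0,0,-1,0,0,0,0,0,0,-1,0,0,0,0,0,0,-1,0,0,0,0,0,0,-1,0,0,0,0,0,0])

```text
clock: 24.25
ee_pos: [0.4665, -0.2608, 0.0094]
orientation: [180.0, -0.2, -7.0]
ft_force: [-1.7, 0.0, 5.6]
finger_gap: 0.248
```

Call:
step_arm(series=[-1,-8,1,0,0,0,0,-1,-16,2,0,0,0,0,-1,-24,3,0,0,0,0,-1,-33,4,0.5,0,0,0,-1,-33,4,0.5,0,0,0,-1,-33,4,15,0,0,0,-1,-33,4,50,0,0,0,-1,-33,4,100,0,0,0,-1,-33,4,130,0,0,0,-1,-33,4,130,0,0,0])

```text
clock: 25.25
ee_pos: [0.4342, -0.2574, 0.1421]
orientation: [179.8, -0.4, -7.0]
ft_force: [1.0, 0.0, -0.7]
finger_gap: 0.248
```

```bash
python3 - <<'E'
from s import *
p,R,o=cur(); print(o['clock'],p,o['orientation'],o['ft_force'],o['finger_gap']*88)
findtub()
C=np.array([.5505,.183,0]); yw=6.8; t=np.array([-np.sin(np.radians(yw)),np.cos(np.radians(yw)),0])
for d in(-.022,.022,0): T=C+d*t; print(d,T)
delta(C-.022*t+[0,0,.030],Ro.from_euler('xyz',[180,0,yw],degrees=True))
E
```

```text
25.25 [ 0.43415606 -0.25735594  0.14207574] [179.81335861  -0.39630075  -7.01937786] [ 0.98664284  0.04851732 -0.70235244] 21.78144913690602
top [253. 252.] 1086 [0.0017 0.0079 0.0435] [549.1 184. ] [ 64.1 121.1] 6.6
scene [359. 216.] 961 [0.0057 0.022  0.0436] [551.6 182.3] [ 69.1 128.9] 6.9
-0.022 [0.55310489 0.16115476 0.        ]
0.022 [0.54789511 0.20484524 0.        ]
0 [0.5505 0.183  0.    ]
d mm [ 120.3  417.3 -108.3] rotvec [-0.1  0.1 13.8]
d mm [ 120.3  417.3 -108.3] rotvec [ 1.000e-01  1.000e-01 -1.662e+02]
```

Brown is gripped (21.8 mm) and clear of the ledge. The tub is unchanged at (.5505,.183). I'm carrying brown over and placing it on the tub's -y side.

Call:
step_arm(series=[-1,11,42,0,0,0,2,-1,22,84,0,0,0,4,-1,33,126,0,0,0,6,-1,44,168,0,0,0,8,-1,55,210,0,0,0,10,-1,66,252,0,0,0,12,-1,77,294,0,0,0,13.8,-1,88,336,0,0,0,13.8,-1,98,376,0,0,0,13.8,-1,106,410,0,0,0,13.8,-1,106,417,0,0,0,13.8,-1,106,417,0,0,0,13.8])

```text
clock: 26.55
ee_pos: [0.5383, 0.161, 0.1369]
orientation: [-180.0, 0.1, 6.9]
ft_force: [-0.1, -0.5, 0.2]
finger_gap: 0.244
```

```bash
python3 - <<'E'
from s import *
p,R,o=cur(); print(o['clock'],p,o['orientation'],o['ft_force'],o['finger_gap']*88)
findtub(); delta([.5402,.1597,.014],Ro.from_euler('xyz',[180,0,6.8],degrees=True))
f=load('scene');save('e1',cv2.resize(np.clip(f['image'][130:270,260:450]*1.3,0,255).astype('uint8'),(798,588),interpolation=cv2.INTER_CUBIC))
E
```

```text
26.55 [0.53832477 0.16103134 0.13685162] [-1.79967772e+02  1.01582306e-01  6.87874717e+00] [-0.11065643 -0.47606561  0.21795639] 21.505649843618325
none top
scene [359. 216.] 978 [0.0058 0.0221 0.0438] [551.6 181.7] [ 70.  126.9] 6.2
d mm [   1.5    0.2 -123.7] rotvec [-0.  -0.   0.1]
d mm [   1.5    0.2 -123.7] rotvec [  -0.     0.  -179.9]
```

View pics/e1.png

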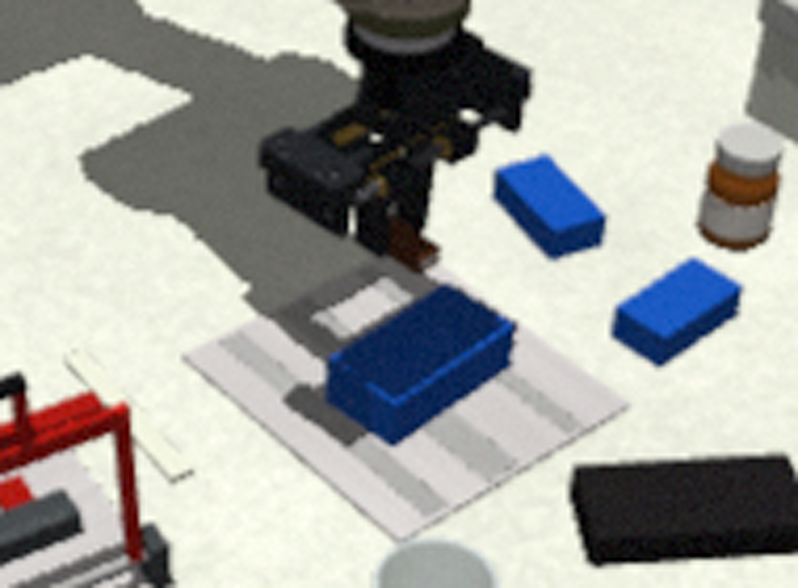

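Brown is held above the tub at crop (410,245) and the bar stays up. I'm lowering, releasing and going back up.

Call:
step_arm(series=[-1,1.5,0,-40,0,0,0,-1,1.5,0,-75,0,0,0,-1,1.5,0,-95,0,0,0,-1,1.5,0,-112,0,0,0,-1,1.5,0,-121,0,0,0,-1,1.5,0,-121,0,0,0,-0.3,1.5,0,-121,0,0,0,-0.3,1.5,0,-121,0,0,0,-0.3,1.5,0,-121,0,0,0,-0.3,1.5,0,-100,0,0,0,-0.3,1.5,0,-60,0,0,0,-0.3,1.5,0,-10,0,0,0])

```text
clock: 27.85
ee_pos: [0.5399, 0.1604, 0.1293]
orientation: [-180.0, 0.1, 6.8]
ft_force: [1.6, -0.1, 0.4]
finger_gap: 0.35
```

```bash
python3 - <<'E'
from s import *
p,R,o=cur(); print(o['clock'],p,o['orientation'],o['ft_force'],o['finger_gap']*88)
print('above green'); delta(O+r.apply([-.023,.001,.12]),Ro.from_euler('xyz',[180,0,-7],degrees=True))
E
```

```text
27.85 [0.53992195 0.16040528 0.1293153 ] [-1.79960447e+02  5.63113644e-02  6.77940519e+00] [ 1.55296296 -0.05970593  0.36463381] 30.776610859381503
above green
d mm [ -64.6 -345.6   -9.3] rotvec [ -0.   -0.1 -13.8]
d mm [ -64.6 -345.6   -9.3] rotvec [ 1.000e-01 -1.000e-01  1.662e+02]
```

Call:
step_arm(series=[-0.1,-8,-43,10,0,0,-2,-0.1,-16,-86,10,0,0,-4,-0.1,-24,-129,10,0,0,-6,-0.1,-32,-172,10,0,0,-8,-0.1,-40,-215,10,0,0,-10,-0.1,-48,-258,10,0,0,-12,-0.1,-56,-301,0,0,0,-13.8,-0.1,-64.5,-340,-9,0,0,-13.8,-0.1,-64.5,-345.5,-9,0,0,-13.8,-0.1,-64.5,-345.5,-9,0,0,-13.8,-0.1,-64.5,-345.5,-9,0,0,-13.8])

```text
clock: 28.95
ee_pos: [0.4765, -0.184, 0.1202]
orientation: [-180.0, -0.1, -7.0]
ft_force: [-0.8, 0.3, 0.2]
finger_gap: 0.447
```

Call:
step_arm(series=[-0.1,0,0,-40,0,0,0,-0.1,0,0,-75,0,0,0,-0.1,0,0,-100,0,0,0,-0.1,0,0,-111,0,0,0,-0.1,0,0,-111,0,0,0,-0.1,0,0,-111,0,0,0,-1,0,0,-111,0,0,0,-1,0,0,-111,0,0,0,-1,0,0,-111,0,0,0,-1,0,0,-111,0,0,0,-1,0,0,-111,0,0,0])

```text
clock: 30.05
ee_pos: [0.4766, -0.1852, 0.0096]
orientation: [-180.0, -0.2, -7.0]
ft_force: [-0.2, 0.8, 7.4]
finger_gap: 0.241
```

Call:
step_arm(series=[-1,-8,1,0,0,0,0,-1,-16,2,0,0,0,0,-1,-24,3,0,0,0,0,-1,-33,4,0.5,0,0,0,-1,-33,4,0.5,0,0,0,-1,-33,4,15,0,0,0,-1,-33,4,50,0,0,0,-1,-33,4,100,0,0,0,-1,-33,4,130,0,0,0,-1,-33,4,130,0,0,0])

```text
clock: 31.05
ee_pos: [0.4441, -0.1817, 0.142]
orientation: [179.9, -0.4, -7.0]
ft_force: [-0.4, 0.3, -0.7]
finger_gap: 0.246
```

```bash
python3 - <<'E'
from s import *
p,R,o=cur(); print(o['clock'],p,o['orientation'],o['ft_force'],o['finger_gap']*88)
findtub()
for n in('top','scene'):
    f=load(n);W=cloud(f);hsv=cv2.cvtColor(f['image'],cv2.COLOR_RGB2HSV).astype(int);m=(hsv[...,0]<20)&(hsv[...,1]>90)&(W[...,0]>.45)&(W[...,0]<.65)&(W[...,1]>.08)&(W[...,1]<.3)
    print(n,m.sum(),np.median(W[m],0) if m.sum() else '')
def ptub(C,yw,d,back=.013):
    a=np.radians(yw); t=np.array([-np.sin(a),np.cos(a)]);u=np.array([np.cos(a),np.sin(a)]); return np.r_[np.array(C)-back*u+d*t,.14]
delta(ptub([.5505,.183],6.8,.022),Ro.from_euler('xyz',[180,0,6.8],degrees=True))
E
```

```text
31.05 [ 0.44413886 -0.18168618  0.14202547] [179.85358311  -0.42384971  -7.01919114] [-0.36607624  0.28385693 -0.65891741] 21.606589243347646
top [251. 251.] 939 [0.0018 0.0082 0.0446] [549.3 184.1] [ 63.8 121.7] 6.2
scene [360. 216.] 891 [0.006  0.0237 0.0433] [550.8 182. ] [ 69.2 130.2] 5.9
top 81 [0.55107541 0.16155628 0.01914036]
scene 49 [0.54551481 0.15759521 0.0193529 ]
d mm [ 92.3 384.1   1.6] rotvec [-0.1  0.1 13.8]
d mm [ 92.3 384.1   1.6] rotvec [ 1.000e-01  1.000e-01 -1.662e+02]
```

Brown lies in the tub at (.551,.162,.019). The tub hasn't moved. Placing green on the +y side.

Call:
step_arm(series=[-1,9,40,0,0,0,2,-1,18,80,0,0,0,4,-1,27,120,0,0,0,6,-1,36,160,0,0,0,8,-1,46,200,0,0,0,10,-1,56,240,0,0,0,12,-1,66,280,0,0,0,13.8,-1,76,320,0,0,0,13.8,-1,86,360,0,0,0,13.8,-1,92,384,0,0,0,13.8,-1,92,384,0,0,0,13.8,-1,92,384,0,0,0,13.8])

```text
clock: 32.35
ee_pos: [0.5344, 0.2028, 0.1368]
orientation: [-180.0, 0.1, 6.8]
ft_force: [-0.2, 0.2, -0.4]
finger_gap: 0.244
```

```bash
python3 - <<'E'
from s import *
p,R,o=cur(); print(o['clock'],p,o['orientation'],o['ft_force'],o['finger_gap']*88); findtub()
def ptub(C,yw,d,back=.013):
    a=np.radians(yw); t=np.array([-np.sin(a),np.cos(a)]);u=np.array([np.cos(a),np.sin(a)]); return np.r_[np.array(C)-back*u+d*t,.015]
delta(ptub([.5505,.183],6.6,.022),Ro.from_euler('xyz',[180,0,6.8],degrees=True))
E
```

```text
32.35 [0.5343752  0.20277618 0.13681153] [-1.79990984e+02  1.08406638e-01  6.82113026e+00] [-0.24066086  0.17496689 -0.39055624] 21.468125932240394
top [274. 249.] 52 [0.0053 0.0443 0.2444] [554.6 120.1] [60.  15.5] 6.9
scene [360. 216.] 904 [0.0057 0.0242 0.0436] [551.5 182.6] [ 70.8 128.2] 5.9
d mm [   0.3    1.4 -122.7] rotvec [-0.  -0.   0.1]
d mm [   0.3    1.4 -122.7] rotvec [  -0.     0.  -179.9]
```

Call:
step_arm(series=[-1,0,1,-40,0,0,0,-1,0,1,-75,0,0,0,-1,0,1,-95,0,0,0,-1,0,1,-112,0,0,0,-1,0,1,-121,0,0,0,-1,0,1,-121,0,0,0,-0.35,0,1,-121,0,0,0,-0.35,0,1,-121,0,0,0,-0.35,0,1,-121,0,0,0,-0.35,0,1,-100,0,0,0,-0.35,0,1,-60,0,0,0,-0.35,0,1,-10,0,0,0])

```text
clock: 33.65
ee_pos: [0.5344, 0.2038, 0.1293]
orientation: [-180.0, 0.1, 6.8]
ft_force: [0.6, 0.2, 0.0]
finger_gap: 0.323
```

```bash
python3 - <<'E'
from s import *
p,R,o=cur(); print(o['clock'],p,o['orientation'],o['ft_force'],o['finger_gap']*88)
samples()
delta(O+r.apply([-.023,.071,.12]),Ro.from_euler('xyz',[180,0,-7],degrees=True))
E
```

```text
33.65 [0.53442967 0.20384007 0.12926971] [-1.79971288e+02  6.07783653e-02  6.77659919e+00] [0.6391247  0.1530875  0.04188776] 28.4336918175603
top red 74 mid [-0.0207  0.0724  0.0204] lo [-0.0347  0.0643  0.0122] hi [-0.0064  0.0806  0.0247] [16. 30.] 87
scene red 43 mid [-0.0234  0.0688  0.0189] lo [-0.0328  0.0592  0.0156] hi [-0.0075  0.0789  0.0275] [29. 22.] 13
d mm [ -54.1 -320.3  -15.4] rotvec [ -0.1   0.8 -13.8]
d mm [ -54.1 -320.3  -15.4] rotvec [-1.200e+00 -1.000e-01  1.662e+02]
```

Call:
step_arm(series=[-0.1,-7,-40,5,0,0,-2,-0.1,-14,-80,5,0,0,-4,-0.1,-21,-120,5,0,0,-6,-0.1,-28,-160,5,0,0,-8,-0.1,-35,-200,5,0,0,-10,-0.1,-42,-240,5,0,0,-12,-0.1,-49,-280,0,0,0,-13.8,-0.1,-53,-315,-10,0,0,-13.8,-0.1,-53,-320,-12,0,0,-13.8,-0.1,-53,-320,-12,0,0,-13.8,-0.1,-53,-320,-12,0,0,-13.8,-0.1,-53,-320,-12,0,0,-13.8])

```text
clock: 34.95
ee_pos: [0.4825, -0.1148, 0.117]
orientation: [-180.0, -0.1, -6.9]
ft_force: [0.6, -1.0, 0.1]
finger_gap: 0.452
```

```bash
python3 - <<'E'
from s import *
p,R,o=cur(); print(o['clock'],p,o['orientation']); delta(O+r.apply([-.023,.071,.009]),Ro.from_euler('xyz',[180,0,-7],degrees=True))
E
```

```text
34.95 [ 0.48251236 -0.11484503  0.11703164] [-1.79966434e+02 -1.40555238e-01 -6.92538723e+00]
d mm [   1.3   -0.9 -108. ] rotvec [-0.   0.1 -0.1]
d mm [   1.3   -0.9 -108. ] rotvec [ -0.2  -0.  179.9]
```

Call:
step_arm(series=[-0.1,1,-1,-40,0,0,0,-0.1,1,-1,-75,0,0,0,-0.1,1,-1,-98,0,0,0,-0.1,1,-1,-107.5,0,0,0,-0.1,1,-1,-107.5,0,0,0,-0.1,1,-1,-107.5,0,0,0,-1,1,-1,-107.5,0,0,0,-1,1,-1,-107.5,0,0,0,-1,1,-1,-107.5,0,0,0,-1,1,-1,-107.5,0,0,0,-1,1,-1,-107.5,0,0,0])

```text
clock: 36.05
ee_pos: [0.4836, -0.1171, 0.01]
orientation: [-180.0, -0.2, -7.0]
ft_force: [-0.4, 0.8, 6.3]
finger_gap: 0.248
```

Call:
step_arm(series=[-1,-8,1,0,0,0,0,-1,-16,2,0,0,0,0,-1,-24,3,0,0,0,0,-1,-33,4,0.5,0,0,0,-1,-33,4,0.5,0,0,0,-1,-33,4,15,0,0,0,-1,-33,4,50,0,0,0,-1,-33,4,100,0,0,0,-1,-33,4,130,0,0,0,-1,-33,4,130,0,0,0])

```text
clock: 37.05
ee_pos: [0.4512, -0.1135, 0.1424]
orientation: [179.9, -0.4, -7.0]
ft_force: [-0.1, -0.5, -1.0]
finger_gap: 0.242
```

```bash
python3 - <<'E'
from s import *
findtub()
p,R,o=cur(); print(o['clock'],p,o['orientation'],o['ft_force'],o['finger_gap']*88)
for n in('top','scene'):
    f=load(n);W=cloud(f);hsv=cv2.cvtColor(f['image'],cv2.COLOR_RGB2HSV).astype(int);I=(hsv[...,1]>80)&(W[...,0]>.45)&(W[...,0]<.65)&(W[...,1]>.08)&(W[...,1]<.3)
    for nm,h in(('br',hsv[...,0]<20),('gr',(hsv[...,0]>50)&(hsv[...,0]<95))):
        m=I&h; print(n,nm,m.sum(),np.median(W[m],0).round(4) if m.sum() else '')
a=np.radians(6.5); C=np.array([.5505,.183]); T=np.r_[C-.013*np.array([np.cos(a),np.sin(a)]),.142]; print(T); delta(T,Ro.from_euler('xyz',[180,0,6.5],degrees=True))
E
```

```text
top [252. 251.] 790 [0.002  0.0088 0.0441] [549.3 184.2] [ 64.4 121.8] 6.6
scene [360. 216.] 811 [0.0067 0.026  0.0439] [551.8 181.6] [ 68.8 128.5] 6.6
37.15 [ 0.44971367 -0.11277431  0.1388812 ] [-1.79955693e+02 -7.44623509e-02 -7.02610644e+00] [-1.13094346 -0.47397282 -0.17974414] 21.921107637456668
top br 82 [0.5512 0.1614 0.0186]
top gr 120 [0.5441 0.205  0.0182]
scene br 50 [0.5471 0.157  0.0201]
scene gr 73 [0.5401 0.1985 0.0184]
[0.53758357 0.18152836 0.142     ]
d mm [ 87.9 294.3   3.1] rotvec [-0.   0.1 13.5]
d mm [ 87.9 294.3   3.1] rotvec [ 1.000e-01  1.000e-01 -1.665e+02]
```

Both earlier samples lie in the tub at z≈.018. Red is held. I'm carrying it to the middle and releasing it just above the other two.

Call:
step_arm(series=[-1,12,40,5,0,0,2,-1,24,80,5,0,0,4,-1,36,120,5,0,0,6,-1,48,160,5,0,0,8,-1,60,200,5,0,0,10,-1,72,240,5,0,0,12,-1,84,280,5,0,0,13.5,-1,87,294,5,0,0,13.5,-1,87,294,5,0,0,13.5,-1,87,294,5,0,0,13.5,-1,87,294,5,0,0,13.5])

```text
clock: 38.25
ee_pos: [0.5369, 0.1795, 0.1438]
orientation: [-180.0, -0.0, 6.4]
ft_force: [0.1, 0.5, -0.8]
finger_gap: 0.244
```

```bash
python3 - <<'E'
from s import *
findtub()
p,R,o=cur(); print(o['clock'],p,o['orientation'],o['ft_force'],o['finger_gap']*88)
delta([.5376,.1815,.025],Ro.from_euler('xyz',[180,0,6.5],degrees=True))
E
```

```text
top [269. 248.] 45 [0.0028 0.0092 0.3516] [542.1 116.5] [32.1 11. ] 7.7
scene [360. 216.] 835 [0.0069 0.0262 0.0446] [550.5 181.9] [ 70.9 129.5] 7.8
38.35 [0.53716687 0.17967257 0.14421948] [-1.79973270e+02 -8.88782273e-02  6.36705433e+00] [ 0.73792016 -0.69115365 -0.4611799 ] 21.644420133948543
d mm [   0.4    1.8 -119.2] rotvec [-0.   0.1  0.1]
d mm [   0.4    1.8 -119.2] rotvec [ 1.000e-01  1.000e-01 -1.799e+02]
```

Call:
step_arm(series=[-1,0,2,-40,0,0,0,-1,0,2,-75,0,0,0,-1,0,2,-98,0,0,0,-1,0,2,-112,0,0,0,-1,0,2,-118,0,0,0,-1,0,2,-118,0,0,0,-0.4,0,2,-118,0,0,0,-0.4,0,2,-118,0,0,0,-0.4,0,2,-118,0,0,0,-0.4,0,2,-100,0,0,0,-0.4,0,2,-60,0,0,0,-0.4,0,2,-10,0,0,0])

```text
clock: 39.55
ee_pos: [0.5364, 0.1829, 0.1346]
orientation: [-180.0, 0.1, 6.5]
ft_force: [0.7, -0.1, 0.0]
finger_gap: 0.3
```

Call:
step_arm(series=[-0.3,-10,-40,20,0,0,8,-0.3,-10,-80,40,0,0,16,-0.3,-10,-120,60,0,0,24,-0.3,0,-160,80,0,0,32,-0.3,0,-200,100,0,0,40,-0.3,0,-220,110,0,0,48,-0.3,0,-240,110,0,0,56,-0.3,0,-240,110,0,0,64,-0.3,0,-240,110,0,0,72,-0.3,0,-240,110,0,0,76.6,-0.3,0,-240,110,0,0,76.6])

```text
clock: 40.65
ee_pos: [0.5372, -0.057, 0.2446]
orientation: [-180.0, -0.1, 83.1]
ft_force: [-0.6, 0.3, -0.1]
finger_gap: 0.349
```

```bash
python3 - <<'E'
from s import *
findtub()
p,R,o=cur(); print(o['clock'],p,o['orientation'],o['ft_force'],o['finger_gap']*88)
for n in('top','scene'):
    f=load(n);W=cloud(f);hsv=cv2.cvtColor(f['image'],cv2.COLOR_RGB2HSV).astype(int);I=(hsv[...,1]>80)&(W[...,0]>.45)&(W[...,0]<.65)&(W[...,1]>.08)&(W[...,1]<.3)
    for nm,h in(('br',(hsv[...,0]<20)&(hsv[...,2]<90)),('gr',(hsv[...,0]>50)&(hsv[...,0]<95)),('red',((hsv[...,0]<8)|(hsv[...,0]>170))&(hsv[...,2]>=90))):
        m=I&h; print(n,nm,m.sum(),np.median(W[m],0).round(4) if m.sum() else '')
    # bar rod: black points above .17 near clamp
    Q=r.inv().apply((W-O).reshape(-1,3)).reshape(W.shape); im=f['image'].astype(int)
    m=(im.max(2)<50)&(Q[...,0]>.0)&(Q[...,0]<.14)&(abs(Q[...,1])<.06)&(Q[...,2]>.15)&(Q[...,2]<.24); q=Q[m]
    if len(q): print('rod',n,len(q),np.median(q,0).round(4),np.percentile(q,[5,95],axis=0).round(4))
t=load('top')['image'][215:285,210:300]; s=load('scene')['image'][130:310,150:410]
t=cv2.resize(t,(360,280)); s=cv2.resize(s,(780,540))[:,:440] if False else cv2.resize(s,(433,300))
o_=np.zeros((300,800,3),'uint8'); o_[:280,:360]=t; o_[:,365:798]=s; save('f1',np.clip(o_*1.4,0,255).astype('uint8'))
E
```

```text
top [252. 251.] 627 [0.0023 0.0093 0.0451] [549.1 184.3] [ 64.3 121.8] 6.6
scene [360. 216.] 747 [0.0073 0.0268 0.0441] [552.3 182.2] [ 69.1 131.6] 7.1
40.75 [ 0.5372298  -0.05697146  0.24449172] [-1.79989804e+02 -1.08267808e-01  8.29450883e+01] [-0.07180564 -0.48129449  0.34970765] 30.739857691599923
top br 203 [0.5487 0.1723 0.0207]
top gr 96 [0.5454 0.2075 0.019 ]
top red 0 
rod top 199 [ 0.0674 -0.0075  0.206 ] [[ 0.0641 -0.0411  0.1559]
 [ 0.0734  0.029   0.2111]]
scene br 55 [0.5464 0.1581 0.0196]
scene gr 36 [0.5386 0.2067 0.0193]
scene red 87 [0.5461 0.1783 0.0247]
rod scene 149 [ 0.0747 -0.0038  0.2057] [[ 0.0719 -0.0456  0.1993]
 [ 0.0776  0.042   0.209 ]]
```

View pics/f1.png

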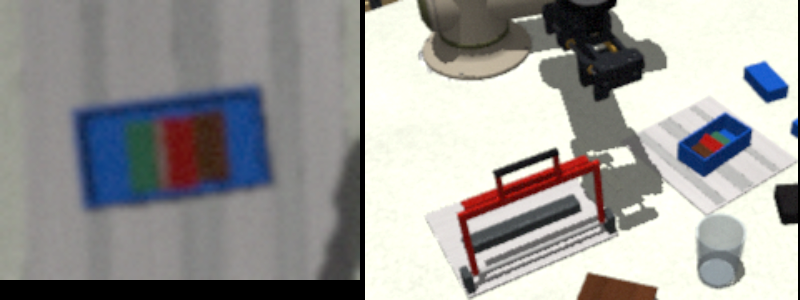

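All three samples lie in the tub (top crop: green 143,155; red 180,152; brown 212,147). The bar stands up, with its rod at scene crop (525,160), and the bed is empty. Next I'm moving above the rod and pinching it.

Call:
step_arm(series=[-0.3,8,-35,5,0,0,0,-0.3,16,-70,5,0,0,0,-0.3,24,-105,5,0,0,0,-0.3,32,-140,5,0,0,0,-0.3,32,-140,5,0,0,0,-0.3,32,-140,5,0,0,0,-0.3,32,-140,-20,0,0,0,-0.3,32,-140,-45,0,0,0,-0.3,32,-140,-61,0,0,0,-0.3,32,-140,-61,0,0,0,-0.3,32,-140,-61,0,0,0], newtons=15)

```text
clock: 41.85
ee_pos: [0.5695, -0.1962, 0.1842]
orientation: [180.0, -0.1, 83.1]
ft_force: [-0.1, 0.5, 1.1]
finger_gap: 0.347
```

Call:
step_arm(series=[-1,0,0,0,0,0,0,-1,0,0,0,0,0,0,-1,0,0,0,0,0,0,-1,0,0,0,0,0,0,-1,0,0,0,0,0,0])

```text
clock: 42.35
ee_pos: [0.5695, -0.197, 0.184]
orientation: [180.0, -0.1, 83.1]
ft_force: [-0.0, 1.0, 5.3]
finger_gap: 0.127
```

Call:
step_arm(series=[-1,-7.5,1,-0.8,0,0,0,-1,-15,2,-2,0,0,0,-1,-23,3,-3.5,0,0,0,-1,-31.5,4,-5.5,0,0,0,-1,-39.5,5,-8,0,0,0,-1,-47.5,6,-11,0,0,0,-1,-55,7,-14.5,0,0,0,-1,-63,8,-18,0,0,0,-1,-70,8.5,-22,0,0,0,-1,-77.5,9.5,-26.5,0,0,0,-1,-84.5,10.3,-31.3,0,0,0,-1,-91,11.2,-36.3,0,0,0])

```text
clock: 43.55
ee_pos: [0.4779, -0.1858, 0.1464]
orientation: [-180.0, -0.1, 83.1]
ft_force: [5.4, -3.4, -2.8]
finger_gap: 0.122
```

Call:
step_arm(series=[-1,-6,0.8,-5.5,0,0,0,-1,-12.5,1.5,-11,0,0,0,-1,-18.5,2.3,-17,0,0,0,-1,-24,3,-23.5,0,0,0,-1,-29.5,3.6,-30,0,0,0,-1,-34.5,4.2,-37,0,0,0,-1,-39,4.8,-44,0,0,0,-1,-43,5.3,-51.5,0,0,0,-1,-47,5.8,-59,0,0,0,-1,-50.5,6.2,-67,0,0,0,-1,-53.5,6.6,-75,0,0,0,-1,-56.3,6.9,-83,0,0,0])

```text
clock: 44.75
ee_pos: [0.4217, -0.1789, 0.0634]
orientation: [-180.0, -0.1, 83.1]
ft_force: [4.8, -1.5, 0.1]
finger_gap: 0.117
```

Call:
step_arm(series=[-1,-2.2,0.3,-8,0,0,0,-1,-4.2,0.5,-16.5,0,0,0,-1,-5.6,0.6,-25,0,0,0,-1,-6.7,0.8,-33,0,0,0,-1,-7.3,0.9,-40,0,0,0,-1,-7.5,0.9,-45,0,0,0,-1,-7.5,0.9,-48,0,0,0,-1,-7.5,0.9,-48,0,0,0,-1,-7.5,0.9,-48,0,0,0])

```text
clock: 45.65
ee_pos: [0.4134, -0.1778, 0.015]
orientation: [-179.8, -0.2, 83.1]
ft_force: [-4.2, -5.0, -3.3]
finger_gap: 0.106
```

Call:
step_arm(series=[-1,0,0,-2,0,0,0,-1,0,0,-4,0,0,0,-1,0,0,-5,0,0,0,-1,0,0,-5,0,0,0])

```text
clock: 46.05
ee_pos: [0.4133, -0.1777, 0.0101]
orientation: [-179.8, -0.2, 83.1]
ft_force: [-5.9, -5.3, -1.3]
finger_gap: 0.101
```

```bash
cat > rod.py <<'E'
from s import *
def rod():
    p,R,o=cur(); print(o['clock'],p,o['ft_force'],o['finger_gap']*88)
    for n in('top','scene'):
        f=grab(n);W=cloud(f);hsv=cv2.cvtColor(f['image'],cv2.COLOR_RGB2HSV).astype(int);Q=r.inv().apply((W-O).reshape(-1,3)).reshape(W.shape)
        m=((hsv[...,0]<8)|(hsv[...,0]>172))&(hsv[...,1]>170)&(hsv[...,2]>60)&(abs(Q[...,1])<.12)&(Q[...,0]>-.1)&(Q[...,0]<.1)&(Q[...,2]<.2)
        for a,b in((-.045,-.022),(-.022,.02),(.02,.07)):
            q=Q[m&(Q[...,0]>a)&(Q[...,0]<b)]; print(n,(a,b),len(q),np.percentile(q[:,2],[50,75,90]).round(4) if len(q)>3 else '')
        im=f['image'].astype(int); m=(im.max(2)<50)&(Q[...,0]<-.065)&(Q[...,0]>-.105)&(abs(Q[...,1])<.045)&(Q[...,2]>.02)&(Q[...,2]<.06); q=Q[m]
        if len(q): print('rod',n,len(q),np.median(q,0).round(4))
E
python3 -c "
from rod import *
rod()"
```

```text
46.05 [ 0.41327056 -0.17772159  0.01013584] [-5.90016978 -5.25675451 -1.28213539] 8.892311463226303
top (-0.045, -0.022) 203 [0.0368 0.0394 0.0405]
top (-0.022, 0.02) 79 [0.0372 0.039  0.0418]
top (0.02, 0.07) 83 [0.0364 0.0388 0.0413]
scene (-0.045, -0.022) 297 [0.0374 0.0389 0.0402]
scene (-0.022, 0.02) 75 [0.0373 0.0392 0.0408]
scene (0.02, 0.07) 104 [0.0373 0.0386 0.0394]
rod scene 38 [-0.0831 -0.0292  0.0383]
```

Call:
step_arm(series=[-0.3,0,0,0,0,0,0,-0.3,0,0,0,0,0,0,-0.3,0,0,0,0,0,0,-0.3,0,0,0,0,0,0,-0.3,0,0,15,0,0,0,-0.3,0,0,40,0,0,0,-0.3,0,0,80,0,0,0,-0.3,-20,10,120,0,0,0,-0.3,-50,30,160,0,0,0,-0.3,-60,70,180,0,0,0,-0.3,-60,100,180,0,0,0,-0.3,-60,100,180,0,0,0])

```text
clock: 47.35
ee_pos: [0.3537, -0.0755, 0.1916]
orientation: [180.0, -0.1, 83.2]
ft_force: [0.7, 0.1, 0.4]
finger_gap: 0.35
```

```bash
python3 -c "
from rod import *
rod(); findtub()
W=cloud(load('scene')); t=load('top')['image'][140:320,160:460]; s=load('scene')['image'][150:310,170:410]
o=np.zeros((600,800,3),'uint8'); o[:300,:500]=cv2.resize(t,(500,300)); o[300:600,:450]=cv2.resize(s,(450,300)); save('g1',np.clip(o*1.4,0,255).astype('uint8'))
"
```

```text
47.35 [ 0.35371082 -0.07548694  0.19163446] [0.74252372 0.07929079 0.35054926] 30.770088228598404
top (-0.045, -0.022) 327 [0.0377 0.0398 0.0415]
top (-0.022, 0.02) 73 [0.0371 0.0387 0.0408]
top (0.02, 0.07) 86 [0.0367 0.0387 0.0408]
rod top 101 [-0.0875 -0.0051  0.0388]
scene (-0.045, -0.022) 334 [0.0374 0.039  0.0404]
scene (-0.022, 0.02) 75 [0.0374 0.0389 0.0398]
scene (0.02, 0.07) 103 [0.0373 0.0385 0.0401]
rod scene 81 [-0.0828 -0.0018  0.0383]
top [252. 251.] 620 [0.0027 0.0089 0.0451] [549.2 184. ] [ 63.8 121.5] 6.4
scene [360. 216.] 745 [0.007  0.0274 0.0436] [553.2 181.9] [ 70.5 129.9] 7.1
```

View pics/g1.png

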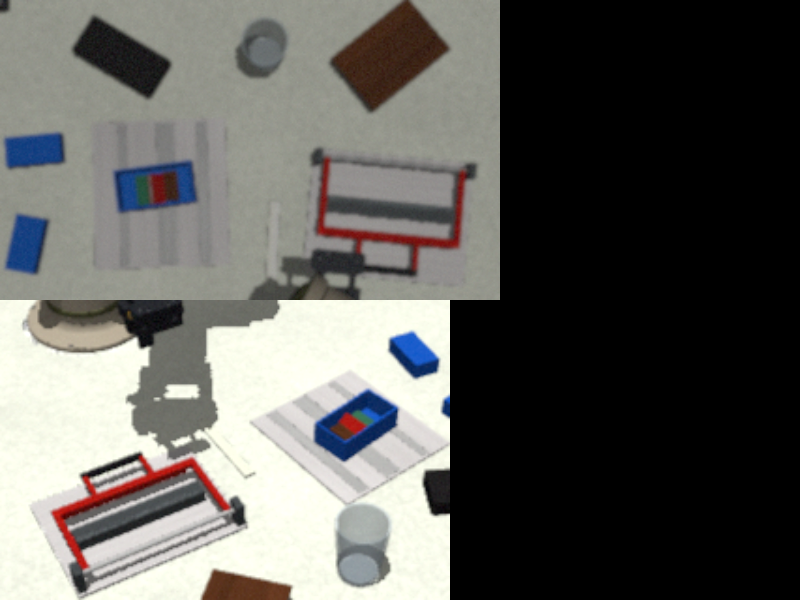

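The bar is down (rod top 0.0385 m in both views, against 0.038 m for fully down). The three samples are in the mouth-up tub on the mat and the arm is clear, so I'm handing the job in.

```bash
python3 -c "
from bench import order
print(order.close_job())"
```

```text
the job is handed in; nothing more can be done
None
```

The job is handed in at about 47 s of the allowed 208 s. The interface gives no verdict.

**What I did:**
- **Tub:** I turned it over in two quarter turns, standing it on its end in between, and let go of it mouth-up on the mat.
- **Bar up:** I pinched the rod and lifted the bar to about 1.5 rad.
- **Samples:** All three were present. I slid brown, green and red out from under the ledge and put them side by side in the tub.
- **Bar down:** I pinched the rod again, lowered the bar and backed the arm off.

**Last checks before handing in:**
- **Tub:** It stands mouth-up at about (0.551, 0.183), roughly 15 mm from the mat's estimated centre, with its rim at about 44 mm. I saw no sign of a knock or of the grip slackening.
- **Samples:** The picture shows all three inside the tub. Their surfaces measured 19–25 mm high, well below the rim.
- **Bar:** The rod's top is at 38.5 mm in both views, and 38 mm is fully down. The bar's front and rear read the same height within about 1 mm.
- **Robot and bystanders:** Contact force is near zero. The bystanders in the last picture (beaker, book, foam and bone folder) look unmoved. The jar and the weight were outside it, and I didn't measure any of them.

**What disagreed:**
- **Rod height at the start:** It measured about 5 mm higher than it did at the end, so the bar probably did not start fully down.
- **Force during the lift:** The first half of the arc pulled slightly off the true circle. The force rose to about 35 N before I corrected it.
- **Camera differences:** The two views differed by up to about 5 mm in some positions.

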